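# Put the plaster moulds away in the drying rack

### The arm

A 6-joint arm with a two-finger parallel gripper is mounted at the origin on the work surface. World frame = base frame: x ahead of the robot, y to its left, z up, the work surface at z = 0. Lengths are in m, angles in rad, forces in N, time in s.
With the tool pointing down it reaches from about 0.225 to 0.875 m from the base axis. Payload 3.4 kg.
Tool frame: the origin (TCP) lies on the centre line of the jaws, within the pads' length; the fingertips stand 22 mm ahead of it and the grasp point (between the pads) lies 3 mm ahead of it; z points along the fingers, y is the line along which they close (so a half turn about z gives the same grasp; the last joint's range is limited). The gripper opens to 85 mm and grips with 20 to 120 N. Pads are 22 mm wide; open, the fingers measure 114 mm over their backs; the gripper's body (76 mm by 85 mm) begins 54 mm behind the grasp point. The pads swing forward as they close: fully open they stand 13 mm farther back than shut.
Start: joints at [1.021, 0.276, 1.505, -0, 1.361, -0.121], TCP at [0.239, 0.523, 0.253] pointing down, gripper open.
Joint ranges: [-2.89, 2.89], [-0.75, 2.08], [0.22, 2.7], [-1.18, 4.32], [0.11, 2.71], [-2.7, 2.7]. Speed limits (rad/s): [2.57, 2.57, 3.14, 3.14, 3.14, 3.14].

### API

Orientations are given as a unit quaternion [w, x, y, z].
In Python, from rig import manip gives the robot as it stands.
- The arm moves only by the shell command python3 steer.py 'ROWS' [OPENING] [FORCE]. ROWS is rows parted by semicolons, their numbers by spaces, 1 to 5 of them, each of 4 numbers: dx, dy, dz in m, then a turn about the tool's z in rad; each row shifts and turns the commanded pose from where the row before left it, along the tool's axes as they then stand; what a row does not reach is not made up. A row lasts 1/12 s, in which the tool goes at most 0.0417 m and 0.125 rad, less where a joint would pass 70% of its speed; a pose out of reach is approached as far as the arm can. OPENING is the finger opening in m, set as the command begins (- or left out keeps the last). The fingers move at their own pace and stop on an object; FORCE is the grip in N (left out, the last holds). Time passes only in rows, so rows that do not move let the fingers close. It prints the time, the measured TCP pose, the force, the opening and the grip force at its end.
- manip.get_state(): the state, without advancing time (a new reading comes with each control period).
- manip.get_image(name): name is "scene" or "top" or "wrist"; returns a dict with "img" (480x640x3 uint8, red, green, blue), "camera_matrix" (3x3 intrinsics, pixels), "T" (4x4, takes a point from camera to world coordinates); the wrist camera has in their place "hand_eye" (4x4, takes a point from camera to tool coordinates, whose origin is the TCP and whose axes are the flange's). Camera axes: x right, y down, z forward; pixel columns grow to the right and rows downward; lengths in m; the calibration is good to about 2 mm. A picture is of the moment at which its call begins: read the wrist's pose just before it. There is no depth.
- manip.sign_off(): hands the job in; it is judged then, once.
The state is a dict: "clock": time; "qpos": joint angles; "qd": joint speeds; "effort": joint torques, N m; "position": TCP position; "ee_rot": TCP orientation; "contact_force": force on the tool from outside, world axes, zero at the start; "moment": the same for the moment, N m; "width": finger opening in m; "gripper_force": force on a finger pad.
Only numpy, scipy, OpenCV 4.12 (cv2) and the standard library are available. Lean on these libraries where they do the work, as an engineer would, in place of code of your own. Each camera call takes 0.05 s, during which the arm holds its last target. There are 200 camera calls.

### The job

Put the plaster press moulds away to dry: clear the scrap of clay out of the rack's bay into the reclaim tub, draw the carrier's sprung follower back until its hook holds it, stand every mould that is out on the bench upright across the carrier between the front wall and the follower, then press the hook's thumb pad so that the follower closes on the row. Then slide the loaded carrier along its runway into the bay, letting its own rim lift the gate catch (do not touch the catch), until it is fully home and the catch has dropped behind it. Leave everything else on the bench where it is.

Things in the scene. Friction and masses are not known exactly. Their poses are not given: they have to be found in the camera images.
- rack: Grey drying rack with the runway into its lowest bay, running across before the robot (mm). Origin on the bench, mid-runway, level with the catch's tip; +x INTO the bay, +y to the catch's side, z up. Runway floor at z 6, from x -372 to 226; side guides at y +-39 to +-45, tops z 16 (2 play). Bay rails y +-60, x 12 to 226, to z 64 (posts 70). Catch bracket y 51 to 56, x -66 to -30, to z 48.
- rear_stop (a point): Middle of the low rear stop's front face at runway level: rack x -318, z 6 (stop 78 wide, top at z 16). The carrier backs against it (carrier origin at rack x -212) for loading and when the follower is drawn back.
- back_plate (a point): Middle of the face of the plate that ends the bay: rack x 219, z 6 (plate to z 64). The carrier's front meets it with the carrier's origin at rack x 113; from 106 on its rear end is past the catch's tip.
- carrier: Loose plywood tray with aluminium rims, 0.8 kg, on the runway, 212 long (x), 74 wide, 92 over the rims (z 14 to 20). Origin: centre of the underside; +x the front end, which enters first. Inside: floor top z 5, clear width 64 (y +-32), side walls to z 20, front wall face at x 100 (top z 38). Rear wall outer face x -106, top z 34: push here, in the middle. Slides with 4 to 12 N.
- follower: Steel follower plate across the carrier, 10 thick (x), 58 wide, z 6 to 38, with a wooden pull tab on top (14 along x, 20 along y, z 38 to 66) and a peg (10 across) at its -y end, over the rim, that the hook catches. Origin mid-thickness, level with the carrier's underside; axes as the carrier's.
- follower_tab (a point): Centre of the top of the follower's wooden pull tab, 66 mm above the carrier's underside. The tab can be pinched from above.
- follower_slide (a joint): Follower travel, m: 0 fully forward, grows as it is drawn back (carrier -x), stop at 0.185. Spring forward: 2.8 N at 0, 5.2 N at 0.171, and damping 14 N s/m. Drawn to about 0.180 and let go, it comes forward and the hook holds it at about 0.171, leaving 171 mm clear before it. Closed on 3, 4, 5 moulds it stands near 0.084, 0.112, 0.140.
- hold_hook: Dark steel hold-back hook: a rocker on the carrier's rear -y corner, pivot (origin) at carrier x -112, y -41, z 26. Its nose reaches 56 mm forward over the rim, z 27 to 42, and drops by its weight in front of the follower's peg; the peg lifts it on the way back. Its tail carries the thumb pad.
- hook_pad (a point): Centre of the top of the hook's thumb pad (34 mm long, 14 wide): carrier x -138, y -41, z 43 with the hook down. Pressing it down 6 to 10 mm (under 4 N) lifts the nose and frees the follower.
- hook_swing (a joint): Hook angle, rad: 0 nose down (as when holding), grows as the nose lifts; about 0.16 frees the follower; stop at 0.45.
- gate_catch: Dark steel gravity catch, 10 mm wide, hinged at the bay's mouth; pivot (origin) at rack x -48, y 41, z 42, top about z 50. It slopes down into the bay to a blunt tip. A rim coming in lifts it by its slope; it rides on the rim and drops behind the rim's rear end, blocking it. The robot is not to touch it.
- gate_swing (a joint): Catch angle, rad: 0 fully down, grows as it lifts, about 0.2 while riding on the rim, stop at 1.2.
- mould1: Plaster press mould, a white block 28 thick (its x) by 56 wide (its y) by 36 high, 70 g, standing upright on the bench beyond the runway. Origin at the centre of its underside. Three to five are present; all alike, and either way round will do. In the carrier its x lies along the carrier's x.
- mould2: Plaster press mould like mould1 (may be absent).
- mould3: Plaster press mould like mould1 (may be absent).
- mould4: Plaster press mould like mould1 (may be absent).
- mould5: Plaster press mould like mould1 (may be absent).
- clay_offcut: Brown block of scrap clay, 62 (its y) x 46 (its x) x 34 high, 0.18 kg, lying on the runway floor inside the bay, its x about along the rack's x, in the carrier's way. Origin under its centre.
- reclaim_tub: Open grey square tub for scrap clay, 140 x 140 x 55 high outside, walls and floor 4 thick, fixed on the bench to the robot's right. Origin under its centre; it takes the clay offcut.
- kiln_prop: Buff square kiln prop, 40 x 40 x 50 high, with a dark round hole in its top, standing among the moulds; not a mould; stays. Origin under its centre.
- water_bowl: Terracotta bowl, 110 across, 45 high; stays. Origin under its centre.
- wood_tool: Wooden modelling tool, 163 long, 10 thick, lying; stays. Origin under its centre.
- rib: Flat wooden rib, 95 x 50 x 6; stays. Origin under its centre.
- cup: Brown clay cup, 72 across, 70 high; stays. Origin under its centre.

How it is judged:
By the outcome, as a careful person would: the job done as asked, in the order asked, and still so for the second after the job is handed in, with the robot touching nothing.
Of mould1, mould2, mould3, mould4, mould5 only 3 to 5 are there at a start; the rules pass over those that are not, and their reading is None.
At some moment in a run one of mould1, mould2, mould3, mould4, mould5 may be knocked a few centimetres aside while the robot is not near it.
It also fails if it takes over 210 s, if anything falls off the work surface, if the arm or the gripper's body presses on something with over 40 N, if the wrist force passes 120 N, or if a joint passes its speed limit or range.

## Working session

There is one attempt and no reset: what is moved stays moved. The work goes in short steps, Python scripts to look and compute and a shell command to move; the robot and the scene stay as the last step left them, time stands still between calls to the robot, and variables do not carry over. Pictures are saved under pics/ and viewed, at most 14 in all, crops included, and the job is handed in when it is done.

```bash
ls; mkdir -p pics; python3 - <<'E'
from rig import manip
import cv2, numpy as np
s=manip.get_state(); print({k:np.round(v,3).tolist() for k,v in s.items()})
for n in ("top","scene"):
    d=manip.get_image(n); cv2.imwrite(f"pics/{n}0.png",d["img"][:,:,::-1]); print(n,np.round(d["camera_matrix"],1).tolist(),np.round(d["T"],4).tolist())
d=manip.get_image("wrist"); print(np.round(d["camera_matrix"],1).tolist(),np.round(d["hand_eye"],4).tolist())
E
```

```text
pics
rig.py
steer.py
{'clock': 0.0, 'qpos': [1.021, 0.277, 1.506, 0.0, 1.361, -0.121], 'qd': [-0.0, -0.0, -0.001, 0.0, 0.001, -0.001], 'effort': [-0.001, -41.676, -24.581, -0.001, 0.011, -0.0], 'position': [0.239, 0.523, 0.252], 'ee_rot': [-0.0, 0.213, 0.977, -0.001], 'contact_force': [1.085, -1.219, 0.088], 'moment': [-0.036, 0.004, -0.008], 'gripper_force': 0.0, 'width': 0.085}
top [[459.8, 0.0, 318.6], [0.0, 459.8, 234.7], [0.0, 0.0, 1.0]] [[0.0297, -0.9986, 0.0427, 0.5355], [-0.9995, -0.0295, 0.0067, 0.0154], [-0.0054, -0.0429, -0.9991, 1.1748], [0.0, 0.0, 0.0, 1.0]]
scene [[566.1, 0.0, 320.1], [0.0, 566.1, 228.0], [0.0, 0.0, 1.0]] [[0.5562, 0.7121, -0.4284, 1.1322], [0.831, -0.4735, 0.2919, -0.348], [0.0051, -0.5184, -0.8551, 1.0836], [0.0, 0.0, 0.0, 1.0]]
[[375.5, 0.0, 323.1], [0.0, 375.5, 239.7], [0.0, 0.0, 1.0]] [[-0.0006, -0.9641, -0.2655, 0.0679], [1.0, -0.0005, -0.0006, -0.0009], [0.0004, -0.2655, 0.9641, -0.1204], [0.0, 0.0, 0.0, 1.0]]
```
View pics/top0.png

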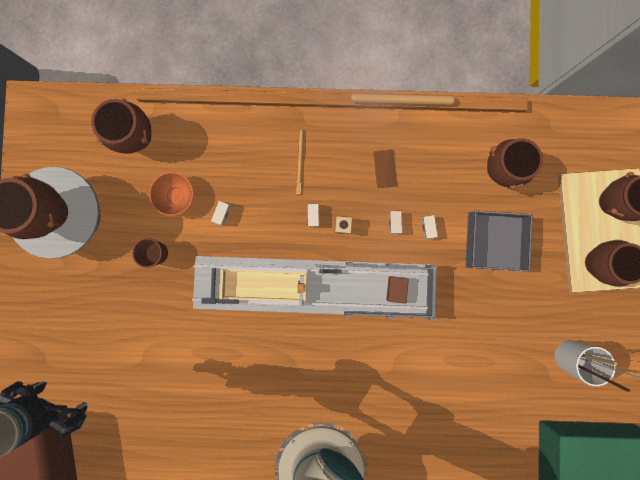

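View pics/scene0.png

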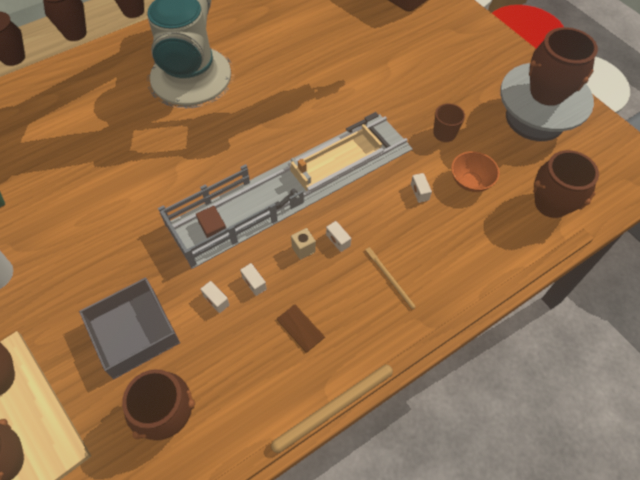

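The top view shows four moulds at about (220,213), (314,215), (396,222) and (430,227), with the prop at (344,225). The rack spans columns 194–436 with the bay on the right, the clay is at (398,290) and the tub at (500,241). In the scene view, the catch side faces away from the robot.

```bash
cat > h.py <<'E'
import cv2, numpy as np
from rig import manip
def cam(n):
    s=manip.get_state(); d=manip.get_image(n)
    if n=="wrist":
        w,x,y,z=s["ee_rot"]; T=np.eye(4)
        T[:3,:3]=cv2.Rodrigues(2*np.arctan2(np.linalg.norm([x,y,z]),w)*np.array([x,y,z])/np.linalg.norm([x,y,z]))[0]
        T[:3,3]=s["position"]; d["T"]=T@d["hand_eye"]
    return d
def ray(d,px,z):
    p=np.atleast_2d(np.asarray(px,float)); r=np.c_[p,np.ones(len(p))]@np.linalg.inv(d["camera_matrix"]).T@d["T"][:3,:3].T
    c=d["T"][:3,3]; return c+r*((z-c[2])/r[:,2])[:,None]
def two(d1,p1,d2,p2):
    A=[];b=[]
    for d,p in((d1,p1),(d2,p2)):
        r=d["T"][:3,:3]@np.linalg.inv(d["camera_matrix"])@[p[0],p[1],1]; r/=np.linalg.norm(r); P=np.eye(3)-np.outer(r,r); A.append(P); b.append(P@d["T"][:3,3])
    return np.linalg.lstsq(np.vstack(A),np.hstack(b),rcond=None)[0]
def proj(d,P):
    T=np.linalg.inv(d["T"]); q=(T[:3,:3]@np.atleast_2d(P).T).T+T[:3,3]; q=q@d["camera_matrix"].T; return q[:,:2]/q[:,2:]
def blobs(d,mask,z,amin,amax):
    out=[]
    for c in cv2.findContours(mask.astype(np.uint8)*255,cv2.RETR_EXTERNAL,cv2.CHAIN_APPROX_NONE)[0]:
        a=cv2.contourArea(c)
        if amin<a<amax:
            w=ray(d,c[:,0],z)[:,:2]; r=cv2.minAreaRect((w*1000).astype(np.float32)); out.append((np.round(c[:,0].mean(0)),np.round(r[0],1),np.round(r[1],1),round(r[2],1)))
    return out
def white(d,v=170):
    h=cv2.cvtColor(d["img"],cv2.COLOR_RGB2HSV); return (h[...,1]<45)&(h[...,2]>v)
E
python3 - <<'E'
from h import *
d=cam("top"); s=cam("scene")
for v in(170,200,220):
  print(v)
  for b in blobs(d,white(d,v),.036,100,500): print(*b)
h=cv2.cvtColor(d["img"],cv2.COLOR_RGB2HSV)
print("clay");brown=((h[...,0]<12)|(h[...,0]>172))&(h[...,1]>100)&(h[...,2]<150)
for b in blobs(d,brown,.04,250,3000): print(*b)
for p in [(428,226),(396,218),(314,212),(399,290),(500,240),(240,285)]: print(p,d["img"][p[1],p[0]],h[p[1],p[0]])
c=cv2.resize(d["img"][250:325,186:446],None,fx=3,fy=3,interpolation=cv2.INTER_CUBIC)
c2=cv2.resize(s["img"][110:270,155:415],None,fx=2.1,fy=2.1,interpolation=cv2.INTER_CUBIC)
o=np.zeros((c.shape[0]+c2.shape[0],780,3),np.uint8);o[:c.shape[0],:c.shape[1]]=c;o[c.shape[0]:,:c2.shape[1]]=c2
cv2.imwrite("pics/crop1.png",o[:,:,::-1])
E
```

```text
170
[430. 226.] [ 612.1 -252.5] [51.2 25.6] 9.9
[313. 214.] [633.8  39.7] [52.3 22.3] 1.7
[219. 212.] [632.9 272. ] [24.1 53. ] 70.4
[377.  22.] [1125.6 -111.8] [50.7 38.6] 78.7
[84. 14.] [1128.3  633.4] [44.1 48.6] 1.5
200
[269. 269.] [495.7 143.2] [  7.5 183.2] 0.5
[430. 226.] [ 612.1 -252.5] [51.2 25.6] 9.9
[313. 214.] [633.8  39.7] [52.3 22.3] 1.7
[219. 212.] [632.9 272. ] [24.1 53. ] 70.4
220
[430. 227.] [ 612.4 -252.2] [50.6 24.9] 9.2
[313. 214.] [635.1  39.7] [49.8 22.3] 1.7
[219. 213.] [631.8 271.3] [23.6 50.2] 68.6
clay
[ 43. 458.] [ 32.3 687.8] [121.5 186.1] 1.9
[397. 290.] [ 454.9 -174.2] [47.5 59.4] 86.0
[617. 263.] [ 536.1 -700.2] [108.6 129.7] 0.0
[150. 252.] [527.6 439.4] [71.6 86.8] 1.7
[164. 195.] [671.5 413.5] [100.   62.9] 11.6
[ 28. 206.] [635.2 733.5] [159.9 166.9] 3.4
[625. 198.] [ 700.9 -715.9] [116.9  98.4] 0.0
[513. 162.] [ 778.6 -456.7] [118.8 141.1] 32.7
[122. 127.] [840.8 524.2] [161.7 126.9] 61.4
(428, 226) [226 209 190] [ 16  41 226]
(396, 218) [221 200 178] [ 15  50 221]
(314, 212) [225 208 189] [ 16  41 225]
(399, 290) [132  84  69] [  7 122 132]
(500, 240) [118 111 113] [171  15 118]
(240, 285) [228 198 140] [ 20  98 228]
```

View pics/crop1.png

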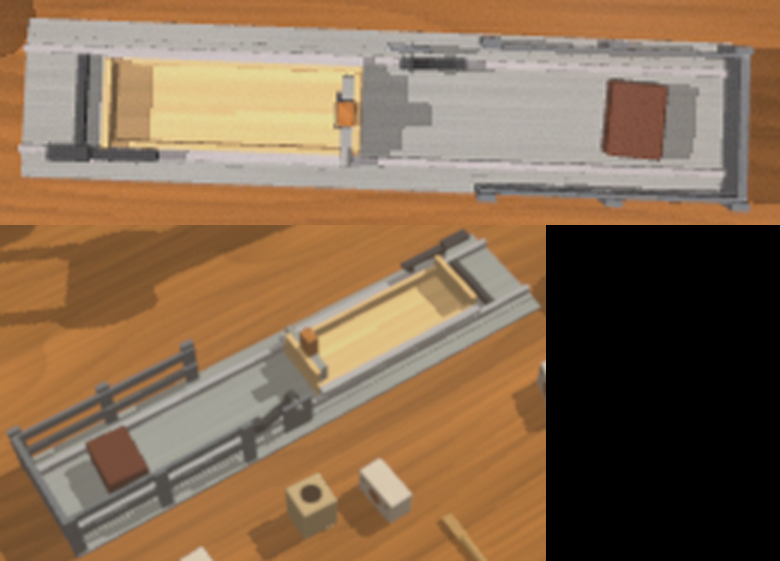

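The crop shows the rack's left end at crop (22, 20–176) and the rear stop's front edge at x≈90. The carrier sits against the stop, with its tab at (345,113), the hook over x 47–158, the clay at (635,120) and the bay posts at about (740, 50/206).

```bash
python3 - <<'E'
from h import *
d=cam("top"); s=cam("scene")
f=lambda p:(np.array(p)/3+[186,250]-.33)
g=lambda p:(np.array(p)/2.1+[155,110]-.25-np.array([0,225/2.1]))
for n,p,z in [("endA",(25,20),.006),("endB",(21,176),.006),("postA",(740,50),.07),("postB",(738,206),.07),("guideA0",(25,49),.016),("guideA1",(722,73),.016),("guideB0",(25,149),.016),("guideB1",(722,184),.016),
 ("rearwall out L",(103,105),.04),("frontwall out",(361,110),.044),("tab top",(345,113),.072),("stopfront",(90,100),.016)]:
    print(n,np.round(ray(d,f(p),z)*1000,1))
# tab, two view: orange top
print("tab2",np.round(two(d,f((345,113)),s,g((309,333)))*1000,1))
h=cv2.cvtColor(d["img"],cv2.COLOR_RGB2HSV)
m=(h[...,1]<60)&(h[...,2]>195); 
for b in blobs(d,m,.036,80,500): print(*b)
hs=cv2.cvtColor(s["img"],cv2.COLOR_RGB2HSV); print("scene")
for b in blobs(s,(hs[...,1]<60)&(hs[...,2]>200),.036,80,900): print(*b)
t=h.copy(); tm=(h[...,1]<40)&(h[...,2]<125)&(h[...,2]>40); tm[:205]=0;tm[275:]=0;tm[:,:460]=0;tm[:,540:]=0
for b in blobs(d,tm,.055,500,9000): print("tub",*b)
E
```

```text
endA [[520.9 338.3   6. ]]
endB [[389.5 336.3   6. ]]
postA [[ 514.9 -251.6   70. ]]
postB [[ 391.2 -252.4   70. ]]
guideA0 [[496.8 334.6  16. ]]
guideA1 [[ 494.2 -250.    16. ]]
guideB0 [[413.3 331.1  16. ]]
guideB1 [[ 401.9 -251.9   16. ]]
rearwall out L [[453.7 262.   40. ]]
frontwall out [[456.2  50.1  44. ]]
tab top [[455.4  61.9  72. ]]
stopfront [[455.8 278.3  16. ]]
tab2 [455.3  62.   70.1]
[273. 302.] [414.5 130.4] [123.4   8.8] 89.6
[250. 268.] [496.7 190.3] [277.6   8.1] 89.6
[430. 226.] [ 613.  -252.1] [53.7 26.3] 9.3
[396. 222.] [ 622.5 -167.8] [52.3 24.8] 1.3
[313. 214.] [633.9  38.5] [52.3 24.8] 1.8
[219. 212.] [632.6 271.4] [25.1 53.5] 71.1
scene
[214. 293.] [ 616. -255.] [51.3 24.1] 11.4
[253. 275.] [ 625.1 -169.3] [51.4 24.2] 2.8
[338. 232.] [637.3  36.7] [51.7 22.8] 2.8
[422. 183.] [636.  268.8] [22.3 50.4] 70.8
tub [499. 241.] [ 582.1 -415. ] [153.7 137.6] 88.0
```

```bash
cat >> h.py <<'E'
def go(x,y,z,head=None):
    """deltas in current tool axes to world target (mm, tool-y heading deg mod 180)"""
    s=manip.get_state(); w,a,b,c=s["ee_rot"]; R=cv2.Rodrigues(2*np.arctan2(np.linalg.norm([a,b,c]),w)*np.array([a,b,c])/np.linalg.norm([a,b,c]))[0]
    hd=np.degrees(np.arctan2(R[1,1],R[0,1])); t=0
    if head is not None: t=-((head-hd+90)%180-90)
    print("head",round(hd,2),"turn",round(np.radians(t),4)," delta now",np.round(R.T@(np.array([x,y,z])/1000-s["position"]),4),"tilt",np.round(R[2],3),"t",round(s["clock"],1))
E
S="python3 steer.py"
$S '0 0 0 -0.11;0 0 0 -0.11;0 0 0 -0.11;0 0 0 -0.1;0 0 0 0' 0.056 
$S '-0.029 -0.029 0 0;-0.029 -0.029 0 0;-0.029 -0.029 0 0;-0.029 -0.029 0 0;-0.029 -0.029 0 0'
$S '-0.029 -0.029 0 0;-0.029 -0.029 0 0;-0.029 -0.029 0 0;-0.029 -0.029 0 0;-0.029 -0.029 0 0'
$S '-0.025 -0.025 0.02 0;-0.025 -0.025 0.02 0;-0.02 -0.02 0.02 0;0 0 0.02 0;0 0 0 0'
python3 -c "from h import *;go(600,150,100,90)"
```

```text
clock: 0.77
position: [0.2391, 0.5229, 0.2533]
ee_rot: [0.0, -0.001, 1.0, -0.0]
contact_force: [-0.4, 0.3, -0.2]
width: 0.0558
gripper_force: 0.0
clock: 1.18
position: [0.3852, 0.3768, 0.2535]
ee_rot: [0.0, 0.001, 1.0, 0.0]
contact_force: [0.4, -0.0, -0.4]
width: 0.0561
gripper_force: 0.0
clock: 1.6
position: [0.5306, 0.2316, 0.2535]
ee_rot: [0.0, 0.001, 1.0, 0.0]
contact_force: [0.3, 0.5, -0.0]
width: 0.0562
gripper_force: 0.0
clock: 2.02
position: [0.598, 0.1614, 0.1686]
ee_rot: [-0.004, 0.002, 1.0, -0.001]
contact_force: [-0.9, 0.7, -0.4]
width: 0.0563
gripper_force: 0.0
head 89.76 turn -0.0042  delta now [-0.0026 -0.0113  0.0686] tilt [ 0.009 -0.001 -1.   ] t 2.0
```

```bash
S="python3 steer.py"
$S '0 0 0.04 0;0 0 0.04 0;0 0 0.04 0;0 0 0.015 0;0 0 0 0' |sed -n '2p;4p'
for i in 1; do $S '0 0 0.003 0;0 0 0 0'|sed -n '2p;4p'; $S '0 0 0.003 0;0 0 0 0'|sed -n '2p;4p'; done
```

```text
position: [0.596, 0.1638, 0.0348]
contact_force: [-0.1, 0.4, -0.7]
position: [0.6007, 0.1642, 0.0371]
contact_force: [-0.1, -0.1, 1.1]
position: [0.6006, 0.1638, 0.034]
contact_force: [-0.5, -0.5, -0.3]
```

```bash
S="python3 steer.py"
$S '0 0 0.006 0;0 0 0 0'|sed -n '2p;4p'; $S '0 0 0.003 0;0 0 0 0'|sed -n '2p;4p';  $S '0 0 0.003 0;0 0 0 0'|sed -n '2p;4p';
```

```text
position: [0.5994, 0.1634, 0.0263]
contact_force: [0.1, -0.4, -0.6]
position: [0.5992, 0.1633, 0.0229]
contact_force: [0.1, -0.5, 0.0]
position: [0.5993, 0.1633, 0.0198]
contact_force: [-0.8, 0.2, -0.5]
```

```bash
S="python3 steer.py"
$S '0 0 0.002 0;0 0 0 0'|sed -n '2p;4p'; $S '0 0 0.002 0;0 0 0 0'|sed -n '2p;4p'
```

```text
position: [0.5995, 0.1634, 0.018]
contact_force: [-0.3, 0.1, -0.2]
position: [0.5996, 0.1634, 0.0178]
contact_force: [-3.1, -0.9, 9.3]
```

```bash
S="python3 steer.py"
$S '0 0 -0.035 0;0 0 -0.035 0;0 0 -0.035 0;0 0 -0.035 0;0 0 -0.02 0' 0.085|sed -n '2p'
$S '0.0161 -0.0375 0 0;0.0161 -0.0375 0 0;0.0161 -0.0375 0 0;0.0161 -0.0375 0 0;0.0161 -0.0375 0 0'|sed -n '2p'
$S '0.0161 -0.0375 0 0;0.0161 -0.0375 0 0;0.0161 -0.0375 0 0;0.0161 -0.0375 0 0;0 0 0 0.07'|sed -n '2p'
$S '0 0 0 0;0 0 0 0'|sed -n '2p'
python3 - <<'E'
from h import *
go(455,-174,120,86)
d=cam("wrist"); h=cv2.cvtColor(d["img"],cv2.COLOR_RGB2HSV)
for b in blobs(d,((h[...,0]<12)|(h[...,0]>172))&(h[...,1]>100)&(h[...,2]<160),.04,1500,90000): print(*b)
cv2.imwrite("pics/w1.png",d["img"][:,:,::-1])
E
```

```text
position: [0.6011, 0.1637, 0.1807]
position: [0.5182, -0.0255, 0.1764]
position: [0.4525, -0.1806, 0.1765]
position: [0.4549, -0.1744, 0.1763]
head 86.06 turn 0.0011  delta now [-0.0001  0.0003  0.0563] tilt [-0.     0.001 -1.   ] t 5.0
[319. 232.] [ 452.2 -177.7] [44.4 63.4] 85.8
```

View pics/w1.png

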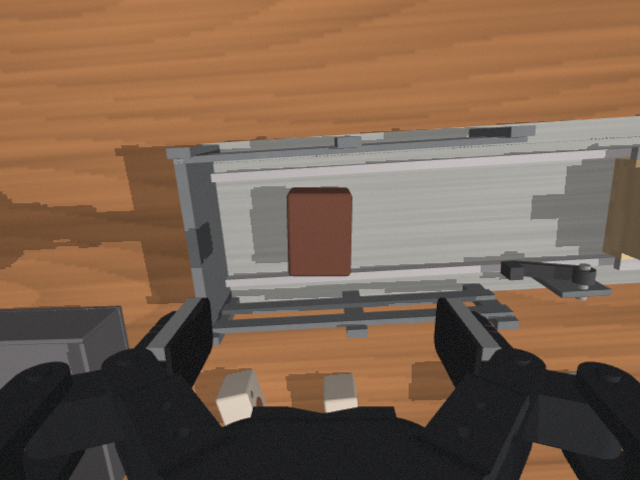

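The wrist view shows the clay at (319,232), with the back plate to its left and the catch at (550,272) on the far side. The clay grasp is clear.

```bash
S="python3 steer.py"
$S '0.001 -0.002 0.04 0;0 0 0.04 0;0 0 0.035 0;0 0 0.02 0;0 0 0.0093 0'|sed -n '2p;4p'
$S '0 0 0 0;0 0 0 0;0 0 0 0;0 0 0 0' 0.03 40|sed -n '2p;4,6p'
$S '0 0 0 0;0 0 -0.02 0;0 0 -0.04 0;0 0 -0.04 0;0 0 -0.04 0' |sed -n '2p;4,6p'
python3 - <<'E'
from h import *
go(582,-413,172,90)
E
```

```text
position: [0.4525, -0.1735, 0.0291]
contact_force: [0.3, 0.4, -0.1]
position: [0.4555, -0.1767, 0.0338]
contact_force: [-0.5, -0.1, -1.3]
width: 0.0453
gripper_force: 41.6
position: [0.4531, -0.1759, 0.1738]
contact_force: [1.2, 0.0, -2.2]
width: 0.0455
gripper_force: 41.8
head 86.05 turn -0.0689  delta now [-0.1449 -0.2277  0.0017] tilt [ 0.  0. -1.] t 6.2
```

```bash
S="python3 steer.py"
$S '-0.0207 -0.0325 0 0;-0.0207 -0.0325 0 0;-0.0207 -0.0325 0 0;-0.0207 -0.0325 0 0;-0.0207 -0.0325 0 0'|sed -n '2p'
$S '-0.0207 -0.0325 0 0;-0.0207 -0.0325 0 0;0 0 0 -0.069;0 0 0 0;0 0 0 0'|sed -n '2p'
python3 - <<'E'
from h import *
go(582,-413,42,90)
d=cam("wrist"); cv2.imwrite("pics/w2.png",d["img"][:,:,::-1])
E
```

```text
position: [0.5463, -0.3469, 0.1727]
position: [0.5821, -0.4128, 0.1714]
head 89.89 turn -0.0018  delta now [-0.     -0.0004  0.1294] tilt [ 0.001  0.002 -1.   ] t 7.1
```

View pics/w2.png

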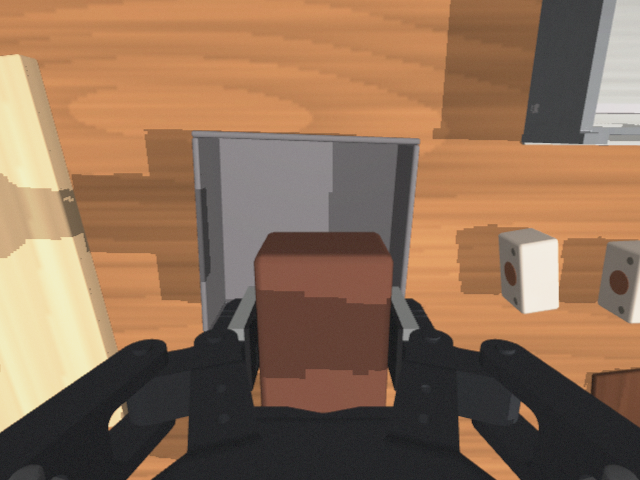

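The clay is held at (323,320). The tub's near rim runs from (194,133) to (418,142), so I'll check its centre against that.

```bash
python3 - <<'E'
from h import *
d=cam("wrist"); print(np.round(ray(d,[(194,133),(418,142),(205,320)],.055)*1000))
E
```

```text
[[ 512. -491.   55.]
 [ 517. -355.   55.]
 [ 637. -495.   55.]]
```

```bash
S="python3 steer.py"
$S '-0.002 -0.008 0.035 0;0 0 0.04 0;0 0 0.03 0;0 0 0.02 0;0 0 0.004 0'|sed -n '2p;4p'
$S '0 0 0 0;0 0 0 0;0 0 0 0' 0.06|sed -n '2p;4,6p'
$S '0 0 -0.03 0;0 0 -0.04 0;0 0 -0.04 0;0 0 -0.04 0;0 0 0 0' |sed -n '2p;4,6p'
python3 - <<'E'
from h import *
go(455,62,150,90)
d=cam("wrist");h=cv2.cvtColor(d["img"],cv2.COLOR_RGB2HSV)
for b in blobs(d,((h[...,0]<12)|(h[...,0]>172))&(h[...,1]>100)&(h[...,2]<160),.038,1500,90000): print(*b)
E
```

```text
position: [0.582, -0.4177, 0.0388]
contact_force: [-1.0, 1.0, -3.1]
position: [0.5864, -0.4221, 0.0461]
contact_force: [-0.5, 0.2, 0.4]
width: 0.0598
gripper_force: 0.0
position: [0.589, -0.4245, 0.2067]
contact_force: [1.2, -0.1, 2.3]
width: 0.0598
gripper_force: 0.0
head 90.01 turn 0.0001  delta now [0.1347 0.4873 0.0472] tilt [-0.017 -0.015 -1.   ] t 8.2
[302. 392.] [ 741.1 -448.2] [ 59.8 112.1] 5.0
[614. 367.] [ 729.3 -174.5] [74.8 46.2] 7.7
[ 16. 348.] [ 716.6 -695.7] [ 41.3 130.7] 76.2
[334. 210.] [ 580.4 -419.3] [62.9 44.7] 0.0
[ 17. 166.] [ 549.5 -655.9] [38.9 92.1] 76.2
```

```bash
S="python3 steer.py"
$S '0.0104 0.0375 0 0;0.0104 0.0375 0 0;0.0104 0.0375 0 0;0.0104 0.0375 0 0;0.0104 0.0375 0 0' 0.045|sed -n '2p'
$S '0.0104 0.0375 0 0;0.0104 0.0375 0 0;0.0104 0.0375 0 0;0.0104 0.0375 0 0;0.0104 0.0375 0 0'|sed -n '2p'
$S '0.0104 0.0375 0 0;0.0104 0.0375 0 0;0.0104 0.0375 0.01 0;0 0 0.03 0;0 0 0 0'|sed -n '2p'
python3 - <<'E'
from h import *
go(455,62,72,90)
d=cam("wrist");h=cv2.cvtColor(d["img"],cv2.COLOR_RGB2HSV)
cv2.imwrite("pics/w3.png",d["img"][:,:,::-1])
E
```

```text
position: [0.5319, -0.232, 0.1936]
position: [0.4798, -0.0445, 0.1938]
position: [0.4456, 0.0683, 0.1504]
head 90.26 turn 0.0045  delta now [-0.0099 -0.0064  0.0784] tilt [ 0.006  0.    -1.   ] t 9.6
```

View pics/w3.png

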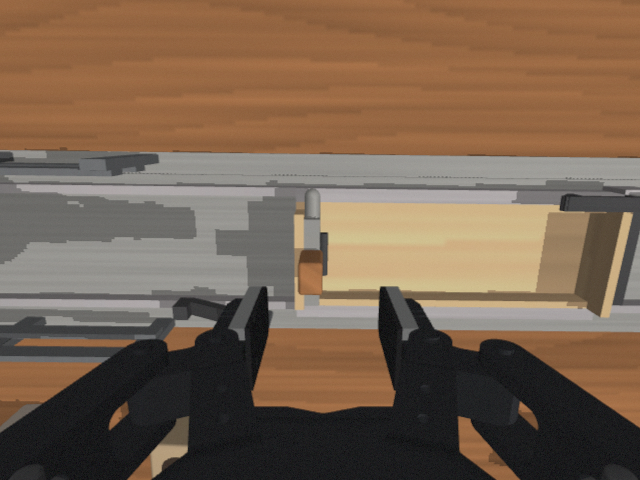

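The wrist view shows the tab at (311,275) between the open pads, the front wall at column 299, the follower peg at (312,200), and the guides nearly level.

```bash
python3 steer.py '0 0 0 0;0 0 0 0;0 0 0 0'|sed -n 2p; python3 - <<'E'
from h import *
d=cam("wrist");h=cv2.cvtColor(d["img"],cv2.COLOR_RGB2HSV)
m=(h[...,0]>6)&(h[...,0]<16)&(h[...,1]>130)&(h[...,2]>100); m[:225]=0;m[305:]=0;m[:,:285]=0;m[:,335:]=0
ys,xs=np.where(m); print(xs.min(),xs.max(),ys.min(),ys.max(), np.round(ray(d,[(xs.mean(),ys.max()),((xs[ys>ys.max()-12]).mean(),ys.max()-6)],.072)*1000,1))
# long edges: light rim lines
g=cv2.cvtColor(d["img"],cv2.COLOR_RGB2GRAY)
for l in cv2.HoughLinesP(cv2.Canny(g,60,150),1,np.pi/720,80,minLineLength=180,maxLineGap=12)[:,0]:
    w=ray(d,[l[:2],l[2:]],.02)*1000; v=w[1]-w[0]; print(l,np.round(w[:,:2].mean(0)),np.round(np.degrees(np.arctan2(v[1],v[0]))%180,2))
go(455,62,72,90)
E
```

```text
position: [0.4509, 0.0653, 0.1543]
304 327 241 281 [[463.5  60.3  72. ]
 [459.8  60.2  72. ]]
[413 144 625 145] [389. 193.] 89.6
head 89.89 turn -0.0018  delta now [-0.0041 -0.0033  0.0821] tilt [-0.002 -0.    -1.   ] t 9.9
```

```bash
S="python3 steer.py"
$S '-0.004 -0.0042 0.03 0;0 0 0.03 0;0 0 0.018 0;0 0 0.004 0;0 0 0 0'|sed -n '2p;4p'
$S '0 0 0 0;0 0 0 0;0 0 0 0;0 0 0 0' 0.005 40|sed -n '2p;4,6p'
$S '0 0.01 0 0;0 0.02 0 0;0 0.02 0 0;0 0.02 0 0;0 0.02 0 0'|sed -n '2p;4,6p'
```

```text
position: [0.4532, 0.0615, 0.0704]
contact_force: [-0.6, 1.0, 0.3]
position: [0.4549, 0.0617, 0.0725]
contact_force: [-0.2, -2.6, 6.0]
width: 0.0133
gripper_force: 40.7
position: [0.4555, 0.1516, 0.0726]
contact_force: [1.8, -7.9, 4.3]
width: 0.0133
gripper_force: 40.5
```

```bash
S="python3 steer.py"
$S '0 0.02 0 0;0 0.02 0 0;0 0.02 0 0;0 0.02 0 0;0 0.01 0 0'|sed -n '2p;4,6p'
$S '0 0.008 0 0;0 0 0 0'|sed -n '2p;4,6p'
$S '0 0.004 0 0;0 0 0 0'|sed -n '2p;4,6p'
```

```text
position: [0.4548, 0.2424, 0.0725]
contact_force: [1.4, -6.7, 6.3]
width: 0.0134
gripper_force: 41.0
position: [0.4548, 0.2507, 0.0725]
contact_force: [0.4, -5.4, 6.9]
width: 0.0132
gripper_force: 41.0
position: [0.4548, 0.2538, 0.0725]
contact_force: [0.8, -4.9, 6.2]
width: 0.0129
gripper_force: 40.9
```

```bash
S="python3 steer.py"
$S '0 0.003 0 0;0 0 0 0'|sed -n '2p;4p'
$S '0 0.002 0 0;0 0 0 0'|sed -n '2p;4p'
python3 - <<'E'
from h import *
d=cam("top");cv2.imwrite("pics/t2.png",cv2.resize(d["img"][235:325,180:380],None,fx=4,fy=4,interpolation=cv2.INTER_CUBIC)[:,:,::-1])
E
```

```text
position: [0.4547, 0.2561, 0.0725]
contact_force: [1.2, -6.8, 6.4]
position: [0.4546, 0.257, 0.0725]
contact_force: [1.6, -8.7, 8.2]
```

View pics/t2.png

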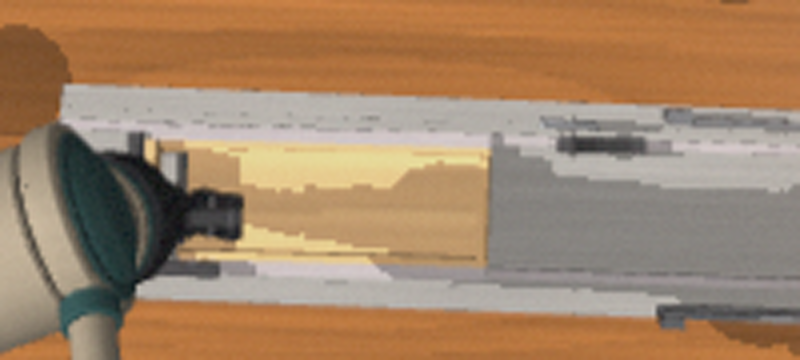

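The front wall's outer edge is at crop x≈490, so the carrier has been dragged back about 8 mm. I'll compute its position and the follower's travel.

```bash
python3 - <<'E'
from h import *
d=cam("top"); f=lambda p:np.array(p)/4+[180,235]-.375
print(np.round(ray(d,f((490,200)),.044)*1000,1), np.round(ray(d,f((146,140)),.04)*1000,1),np.round(ray(d,f((146,150)),.016)*1000,1), np.round(ray(d,f((186,165)),.044)*1000,1))
E
```

```text
[[460.1  59.7  44. ]] [[490.3 273.   40. ]] [[483.1 278.2  16. ]] [[475.9 246.9  44. ]]
```

```bash
S="python3 steer.py"
$S '0 0.003 0 0;0 0 0 0'|sed -n '2p;4p'
$S '0 0.002 0 0;0 0 0 0'|sed -n '2p;4p'
$S '0 0.002 0 0;0 0 0 0'|sed -n '2p;4p'
```

```text
position: [0.4545, 0.2595, 0.0725]
contact_force: [1.2, -10.8, 7.8]
position: [0.4545, 0.2612, 0.0725]
contact_force: [1.6, -11.7, 8.6]
position: [0.4545, 0.2632, 0.0725]
contact_force: [1.2, -11.7, 7.9]
```

```bash
S="python3 steer.py"
$S '0 0.002 0 0;0 0 0 0'|sed -n '2p;4p'
$S '0 0.001 0 0;0 0 0 0'|sed -n '2p;4p'
```

```text
position: [0.4545, 0.2652, 0.0725]
contact_force: [1.0, -12.4, 7.5]
position: [0.4545, 0.266, 0.0725]
contact_force: [2.1, -12.0, 8.1]
```

```bash
S="python3 steer.py"
$S '0 0.002 0 0;0 0 0 0'|sed -n '2p;4p'
$S '0 0.001 0 0;0 0 0 0'|sed -n '2p;4p'
$S '0 0.001 0 0;0 0 0 0'|sed -n '2p;4p'
```

```text
position: [0.4545, 0.2665, 0.0725]
contact_force: [2.4, -17.7, 9.2]
position: [0.4544, 0.2667, 0.0725]
contact_force: [2.8, -19.0, 10.3]
position: [0.4544, 0.2669, 0.0726]
contact_force: [2.6, -21.3, 11.8]
```

```bash
S="python3 steer.py"
$S '0 -0.006 0 0;0 -0.004 0 0;0 0 0 0'|sed -n '2p;4p'
$S '0 -0.003 0 0;0 0 0 0'|sed -n '2p;4p'
```

```text
position: [0.4545, 0.2614, 0.0725]
contact_force: [2.0, -4.7, 6.0]
position: [0.4545, 0.2588, 0.0725]
contact_force: [0.9, -5.9, 7.0]
```

```bash
S="python3 steer.py"
$S '0 -0.004 0 0;0 0 0 0'|sed -n '2p;4p'
$S '0 -0.002 0 0;0 0 0 0'|sed -n '2p;4p'
$S '0 0 0 0;0 0 0 0;0 0 0 0' 0.05|sed -n '2p;4,6p'
$S '0 0 -0.02 0;0 0 -0.03 0;0 0 -0.03 0;0 0 -0.03 0;0 0 0 0'|sed -n '2p;4p'
$S '0 0 -0.02 0;-0.03 0 0 0;-0.03 0 0 0;-0.03 0 0 0;0 0 0 0'|sed -n '2p;4p'
python3 - <<'E'
from h import *
d=cam("wrist");cv2.imwrite("pics/w4.png",d["img"][:,:,::-1]); go(630,270,150)
h=cv2.cvtColor(d["img"],cv2.COLOR_RGB2HSV)
d=cam("top");h=cv2.cvtColor(d["img"],cv2.COLOR_RGB2HSV)
for b in blobs(d,(h[...,1]<60)&(h[...,2]>195),.036,80,500): print(*b)
E
```

```text
position: [0.4545, 0.2548, 0.0725]
contact_force: [0.3, -5.0, 6.6]
position: [0.4545, 0.253, 0.0725]
contact_force: [1.8, -5.9, 5.6]
position: [0.4534, 0.2545, 0.0712]
contact_force: [0.8, 0.3, 1.4]
width: 0.0487
gripper_force: 0.0
position: [0.4567, 0.256, 0.1868]
contact_force: [0.5, 0.7, 1.1]
position: [0.5492, 0.2545, 0.2004]
contact_force: [-1.0, 0.5, -0.2]
head 89.95 turn 0.0  delta now [-0.0841  0.0157  0.05  ] tilt [-0.001  0.    -1.   ] t 15.5
[286. 460.] [35.6 84. ] [29.7 67.8] 69.6
[140. 391.] [189.8 449. ] [74. 28.] 56.2
[268. 302.] [413.3 141.7] [140.7   8.8] 90.0
[249. 268.] [495.9 192.8] [242.8   9.8] 89.6
[430. 226.] [ 613.  -252.1] [53.7 26.3] 9.3
[396. 222.] [ 622.5 -167.8] [52.3 24.8] 1.3
[313. 214.] [633.9  38.5] [52.3 24.8] 1.8
[219. 212.] [632.6 271.4] [25.1 53.5] 71.1
```

View pics/w4.png

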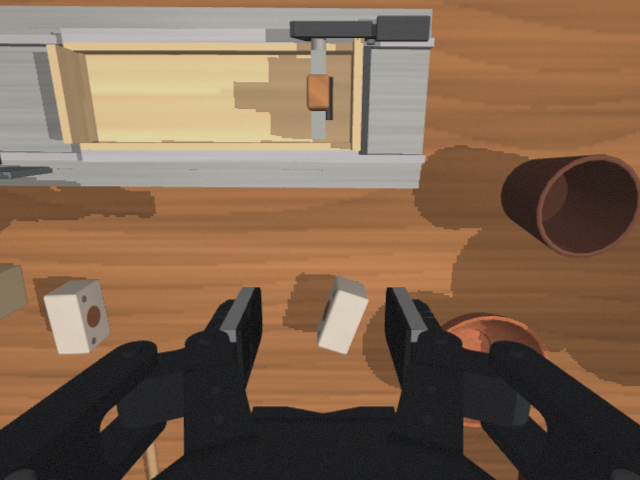

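The follower is held back by the hook: the peg at (318,45) is behind the nose. Front wall is at columns 62–90. The first mould, yawed about −19°, is at (342,318), with the cup and bowl clear of it.

```bash
python3 - <<'E'
from h import *
d=cam("wrist"); r=lambda p,z:np.round(ray(d,p,z)[0,:2]*1000,1)
print("front wall outer top",r((62,95),.044),"fw alt",r((88,95),.011)," rear wall outer top",r((362,95),.04),"tab",r((318,92),.072))
print("inner near",r((200,50),.026),"inner far",r((200,145),.026),"rim near",r((150,30),.026),"rim far",r((150,158),.026),"cup",r((540,200),.07))
h=cv2.cvtColor(d["img"],cv2.COLOR_RGB2HSV)
for v in(195,215):
  for b in blobs(d,(h[...,1]<60)&(h[...,2]>v),.036,800,5000): print(*b)
print(np.round(manip.get_state()["qpos"],2))
go(634,270,200,-19)
E
```

```text
front wall outer top [447.6  73.4] fw alt [444.2  72. ]  rear wall outer top [447.4 280.9] tab [448.9 250.5]
inner near [415.7 165.8] inner far [481.5 160.1] rim near [402.8 131.7] rim far [491.1 120.8] cup [516.7 399.3]
[ 68. 332.] [634.   38.6] [53.3 26.5] 2.5
[343. 330.] [632.7 270.3] [25.7 53.7] 70.7
[343. 331.] [632.9 270.4] [23.9 52.3] 70.8
[ 0.32  0.35  1.54  0.    1.26 -1.25]
head 90.0 turn -1.2391  delta now [-0.0913  0.0158 -0.0002] tilt [ 0.003 -0.    -1.   ] t 15.6
```

```bash
S="python3 steer.py"
$S '-0.03 0.005 0 0.119;0 0 0 0.119;0 0 0 0.119;0 0 0 0.119;0 0 0 0.119' 0.085|sed -n '2,3p'
$S '0 0 0 0.119;0 0 0 0.119;0 0 0 0.119;0 0 0 0.119;0 0 0 0.119' |sed -n '2,3p'
$S '0 0 0 0.119;0 0 0 0.119;0 0 0 0.119;0 0 0 0.119;0 0 0 0.119' |sed -n '2,3p'
$S '0 0 0 0.119;0 0 0 0;0 0 0 0'  |sed -n '2,3p'
python3 -c "
from h import *
go(633.5,270,38,-19)"
```

```text
position: [0.5718, 0.2594, 0.2007]
ee_rot: [-0.001, 0.296, 0.955, -0.0]
position: [0.5716, 0.2594, 0.2009]
ee_rot: [-0.001, 0.563, 0.827, -0.0]
position: [0.5716, 0.2595, 0.2009]
ee_rot: [-0.0, 0.78, 0.626, -0.001]
position: [0.5722, 0.2594, 0.201]
ee_rot: [-0.0, 0.813, 0.582, -0.0]
head -18.87 turn 0.0023  delta now [0.0299 0.0547 0.163 ] tilt [-0.    -0.001 -1.   ] t 17.1
```

```bash
S="python3 steer.py"
$S '0.015 0.0275 0.02 0;0.015 0.0272 0.03 0;0 0 0 0;0 0 0 0' |sed -n '2,3p'
python3 -c "
from h import *
d=cam('wrist');h=cv2.cvtColor(d['img'],cv2.COLOR_RGB2HSV)
for b in blobs(d,(h[...,1]<60)&(h[...,2]>205),.036,800,9000): print(*b)
go(633.5,270,38,-19)"
```

```text
position: [0.6329, 0.2691, 0.1484]
ee_rot: [-0.001, 0.814, 0.581, -0.003]
[326. 239.] [633.6 271. ] [25.4 52.9] 71.1
head -18.98 turn 0.0003  delta now [0.001  0.0008 0.1126] tilt [-0.002 -0.003 -1.   ] t 17.4
```

```bash
S="python3 steer.py"
$S '0.001 0.001 0.04 0;0 0 0.035 0;0 0 0.02 0;0 0 0.014 0;0 0 0 0' |sed -n '2p;4p'
$S '0 0 0 0;0 0 0 0;0 0 0 0' 0.045 30|sed -n '2p;4,6p'
$S '0 0 -0.02 0;0 0 -0.04 0;0 0 -0.04 0;0 0 0 0.11;0 0 0 0.11' |sed -n '2p;4,6p'
$S '0 0 0 -0.11;0 0 0 -0.11;0 0 0 -0.11;0 0 0 -0.11;0 0 0 -0.11' |sed -n '2p;4,6p'
python3 -c "
from h import *
go(453,95.5,150,0)"
```

```text
position: [0.6322, 0.2696, 0.0416]
contact_force: [-0.7, -0.1, 0.2]
position: [0.6363, 0.2707, 0.0462]
contact_force: [-0.2, -0.5, 0.3]
width: 0.0549
gripper_force: 32.0
position: [0.6377, 0.2709, 0.1492]
contact_force: [-0.3, 0.4, -1.4]
width: 0.0556
gripper_force: 32.3
position: [0.6355, 0.2703, 0.145]
contact_force: [-0.1, -0.2, -0.4]
width: 0.055
gripper_force: 32.3
head 0.16 turn 0.0028  delta now [-0.1742 -0.183  -0.0056] tilt [ 0.001  0.003 -1.   ] t 18.9
```

```bash
S="python3 steer.py"
$S '-0.0249 -0.0261 0 0;-0.0249 -0.0261 0 0;-0.0249 -0.0261 0 0;-0.0249 -0.0261 0 0;-0.0249 -0.0261 0 0' |sed -n '2p;6p'
$S '-0.0249 -0.0261 0 0;-0.0249 -0.0261 0.02 0;0 0 0.02 0;0 0 0 0;0 0 0 0' |sed -n '2p;6p'
python3 -c "
from h import *
go(453,95.5,70,0)
d=cam('wrist');cv2.imwrite('pics/w5.png',d['img'][:,:,::-1])"
```

```text
position: [0.5034, 0.1451, 0.1446]
gripper_force: 32.3
position: [0.4526, 0.0963, 0.1041]
gripper_force: 32.4
head -0.2 turn -0.0035  delta now [-0.0008  0.0003  0.0341] tilt [ 0.     0.002 -1.   ] t 19.8
```

View pics/w5.png

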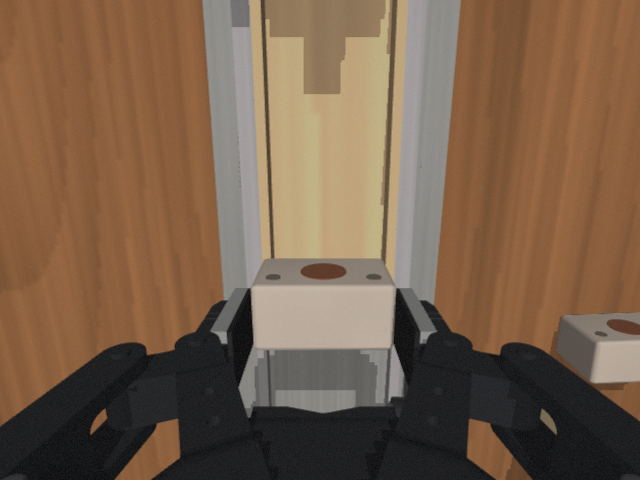

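Mould held centred at columns 253–392. The channel's floor edges are around columns 270 and 384 with the rims either side, so I'll measure the lateral centre.

```bash
python3 -c "
from h import *
d=cam('wrist'); im=d['img'].astype(int)
for r in (180,):
  print([ (c,*im[r,c]) for c in range(214,280,2)]); print([(c,*im[r,c]) for c in range(378,446,2)])
"
```

```text
[(214, np.int64(142), np.int64(141), np.int64(137)), (216, np.int64(139), np.int64(138), np.int64(135)), (218, np.int64(142), np.int64(140), np.int64(135)), (220, np.int64(140), np.int64(138), np.int64(135)), (222, np.int64(142), np.int64(142), np.int64(136)), (224, np.int64(144), np.int64(143), np.int64(139)), (226, np.int64(143), np.int64(142), np.int64(139)), (228, np.int64(143), np.int64(144), np.int64(138)), (230, np.int64(144), np.int64(141), np.int64(138)), (232, np.int64(140), np.int64(138), np.int64(134)), (234, np.int64(140), np.int64(139), np.int64(137)), (236, np.int64(142), np.int64(141), np.int64(138)), (238, np.int64(151), np.int64(148), np.int64(146)), (240, np.int64(161), np.int64(155), np.int64(157)), (242, np.int64(162), np.int64(157), np.int64(159)), (244, np.int64(160), np.int64(157), np.int64(157)), (246, np.int64(161), np.int64(157), np.int64(157)), (248, np.int64(163), np.int64(157), np.int64(156)), (250, np.int64(164), np.int64(159), np.int64(160)), (252, np.int64(161), np.int64(156), np.int64(158)), (254, np.int64(158), np.int64(154), np.int64(155)), (256, n
[... 1669 characters left out ...]
int64(143), np.int64(138)), (420, np.int64(143), np.int64(142), np.int64(138)), (422, np.int64(140), np.int64(138), np.int64(134)), (424, np.int64(139), np.int64(137), np.int64(133)), (426, np.int64(139), np.int64(138), np.int64(134)), (428, np.int64(140), np.int64(138), np.int64(134)), (430, np.int64(143), np.int64(141), np.int64(137)), (432, np.int64(143), np.int64(141), np.int64(137)), (434, np.int64(141), np.int64(142), np.int64(137)), (436, np.int64(141), np.int64(140), np.int64(135)), (438, np.int64(141), np.int64(141), np.int64(137)), (440, np.int64(142), np.int64(142), np.int64(135)), (442, np.int64(135), np.int64(100), np.int64(70)), (444, np.int64(135), np.int64(93), np.int64(59))]
```

```bash
python3 -c "
from h import *
d=cam('wrist')
print(np.round(ray(d,[(238.5,180),(255,180),(265,180),(387,180),(395,180),(413,180)],.026)*1000,1))
print('mould', np.round(ray(d,[(253,300),(392,300)],.075)*1000,1))
go(453,95.5,70,0)"
```

```text
[[409.3 141.4  26. ]
 [418.  141.4  26. ]
 [423.3 141.4  26. ]
 [487.6 141.1  26. ]
 [491.8 141.1  26. ]
 [501.3 141.1  26. ]]
mould [[423.1  95.1  75. ]
 [483.5  94.8  75. ]]
head -0.13 turn -0.0022  delta now [-0.0015 -0.0016  0.0347] tilt [ 0.     0.004 -1.   ] t 19.9
```

```bash
S="python3 steer.py"
$S '0 0.002 0.02 0;0 0 0.015 0;0 0 0.006 0;0 0 0 0;0 0 0 0' |sed -n '2p;4p'
$S '0 0 0.004 0;0 0 0 0;0 0 0 0' |sed -n '2p;4p'
```

```text
position: [0.4548, 0.0967, 0.0625]
contact_force: [-0.2, -0.1, -0.8]
position: [0.4543, 0.0964, 0.0585]
contact_force: [0.4, 1.3, -0.1]
```

```bash
cat >> h.py <<'E'
def lateral(d,zm,rc=150,rm=300):
    im=d["img"].astype(int); y=(im[...,0]-im[...,2]>48)
    c=np.where(y[rc,230:420])[0]+230; w=white(d,120)|(white(d,90)); m=np.where((im[rm,:,0]>150)&(im[rm,:,0]-im[rm,:,2]<45))[0]; m=m[(m>225)&(m<425)]
    a=ray(d,[(c.min()-.5,rc),(c.max()+.5,rc)],.026)[:,0]*1000; b=ray(d,[(m.min()-.5,rm),(m.max()+.5,rm)],zm)[:,0]*1000
    print("carrier",c.min(),c.max(),np.round(a,1),"c",round(a.mean(),1),"mould",m.min(),m.max(),np.round(b,1),"c",round(b.mean(),1))
E
python3 -c "
from h import *
d=cam('wrist'); lateral(d,.03); print(manip.get_state()['position'])"
```

```text
carrier 233 418 [417.7 491.3] c 454.5 mould 253 393 [423.  483.6] c 453.3
[0.45423856 0.09638924 0.05845558]
```

```bash
S="python3 steer.py"
$S '0 0.001 0.001 0;0 0 0 0' |sed -n '2p;4p'
$S '0 0 0 0;0 0 0 0;0 0 0 0' 0.075|sed -n '2p;4,6p'
$S '0 0 -0.02 0;0 0 -0.03 0;0 0 -0.03 0;0 0 -0.02 0;0 0 0 0' |sed -n '2p;4p'
python3 -c "
from h import *
go(634.5,38.5,160,2)
d=cam('top');h=cv2.cvtColor(d['img'],cv2.COLOR_RGB2HSV)
for b in blobs(d,(h[...,1]<60)&(h[...,2]>195),.036,80,300): print(*b)
d=cam('wrist');h=cv2.cvtColor(d['img'],cv2.COLOR_RGB2HSV)
for b in blobs(d,(h[...,1]<50)&(h[...,2]>185),.047,800,9000): print(*b)
print(manip.get_state()['position'])
"
```

```text
position: [0.4553, 0.0963, 0.0572]
contact_force: [-0.8, -0.6, -0.4]
position: [0.4551, 0.0963, 0.0572]
contact_force: [-0.5, 0.2, -0.5]
width: 0.0747
gripper_force: 0.0
position: [0.458, 0.0966, 0.1613]
contact_force: [0.6, -0.2, -0.3]
head -0.17 turn -0.0378  delta now [-0.0575  0.1767  0.003 ] tilt [ 0.001  0.009 -1.   ] t 21.5
[235. 268.] [496.2 228.6] [201.    9.8] 89.4
[430. 226.] [ 613.  -252.1] [53.7 26.3] 9.3
[396. 222.] [ 622.5 -167.8] [52.3 24.8] 1.3
[313. 214.] [633.9  38.5] [52.3 24.8] 1.8
[574. 316.] [626.3  44.1] [49.2 24.3] 2.2
[320. 243.] [453.9  96.3] [24.8 51.8] 89.7
[0.45524732 0.09633833 0.15765758]
```

```bash
S="python3 steer.py"
$S '-0.0116 0.0355 0 0;-0.0116 0.0355 0 0;-0.0116 0.0355 0 0;-0.0116 0.0355 0 0;-0.0116 0.0355 0 -0.038' 0.085|sed -n '2p'
$S '0 0 0.02 0;0 0 0.02 0;0 0 0 0;0 0 0 0;0 0 0 0' |sed -n '2p'
python3 -c "
from h import *
d=cam('wrist');h=cv2.cvtColor(d['img'],cv2.COLOR_RGB2HSV)
for b in blobs(d,(h[...,1]<60)&(h[...,2]>205),.036,800,9000): print(*b)
go(634.5,38.5,40,2)"
```

```text
position: [0.6326, 0.0372, 0.1548]
position: [0.6318, 0.038, 0.1167]
[331. 258.] [634.9  38.4] [52.  24.9] 2.0
[ 10. 144.] [465.1  95.5] [26.5 12.8] 88.3
head 2.02 turn 0.0004  delta now [0.0005 0.0021 0.0775] tilt [ 0.     0.001 -1.   ] t 22.5
```

```bash
S="python3 steer.py"
$S '0 0.002 0.035 0;0 0 0.025 0;0 0 0.0175 0;0 0 0 0;0 0 0 0' |sed -n '2p;4p'
$S '0 0 0 0;0 0 0 0;0 0 0 0' 0.045 30|sed -n '2p;4,6p'
$S '0 0 -0.02 0;0 0 -0.04 0;0 0 -0.04 0;0 0 0 0.035;0 0 0 0' |sed -n '2p;4,6p'
python3 -c "
from h import *
go(456,129,140,0)"
```

```text
position: [0.6342, 0.0381, 0.0401]
contact_force: [0.1, 0.7, 0.2]
position: [0.6357, 0.0379, 0.0419]
contact_force: [0.2, 0.2, 0.1]
width: 0.0552
gripper_force: 32.2
position: [0.6365, 0.0378, 0.144]
contact_force: [-0.7, -0.3, -0.5]
width: 0.0553
gripper_force: 32.3
head -0.03 turn -0.0005  delta now [ 0.0911 -0.1806  0.0024] tilt [-0.     0.009 -1.   ] t 23.6
```

```bash
S="python3 steer.py"
$S '0.018 -0.0361 0 0;0.018 -0.0361 0 0;0.018 -0.0361 0 0;0.0185 -0.0361 0 0;0.0185 -0.0361 0 0' |sed -n '2p'
$S '0 0 0.03 0;0 0 0.02 0;0 0 0 0;0 0 0 0;0 0 0 0' |sed -n '2p'
python3 -c "
from h import *
go(456,129,57,0)
d=cam('wrist'); lateral(d,.07)"
```

```text
position: [0.4508, 0.1292, 0.1385]
position: [0.4544, 0.1288, 0.0899]
head -0.0 turn -0.0  delta now [0.0002 0.0015 0.0329] tilt [ 0.  0. -1.] t 24.4
carrier 249 402 [417.8 491.4] c 454.6 mould 250 396 [423.6 483.2] c 453.4
```

```bash
S="python3 steer.py"
$S '0 0.0012 0.02 0;0 0 0.011 0;0 0 0.003 0;0 0 0 0;0 0 0 0' |sed -n '2p;4p'
$S '0 0 0.002 0;0 0 0 0' |sed -n '2p;4p'
$S '0 0 0 0;0 0 0 0;0 0 0 0' 0.075|sed -n '2p;4,6p'
$S '0 0 -0.02 0;0 0 -0.03 0;0 0 -0.03 0;0 0 -0.025 0;0 0 0 0' |sed -n '2p;4p'
python3 -c "
from h import *
go(623.5,-168.5,160,2)
d=cam('top');h=cv2.cvtColor(d['img'],cv2.COLOR_RGB2HSV)
for b in blobs(d,(h[...,1]<60)&(h[...,2]>195),.036,80,300): print(*b)
d=cam('wrist');h=cv2.cvtColor(d['img'],cv2.COLOR_RGB2HSV)
for b in blobs(d,(h[...,1]<50)&(h[...,2]>185),.047,800,9000): print(*b)
"
```

```text
position: [0.4558, 0.1288, 0.0563]
contact_force: [1.1, -0.6, -1.0]
position: [0.4556, 0.1289, 0.0541]
contact_force: [-0.7, -0.4, -0.3]
position: [0.4552, 0.1289, 0.0539]
contact_force: [-0.3, 0.4, 0.3]
width: 0.0751
gripper_force: 0.0
position: [0.4584, 0.1294, 0.1635]
contact_force: [0.2, 0.5, 1.4]
head 0.01 turn -0.0347  delta now [-0.2979  0.165   0.0048] tilt [ 0.001  0.011 -1.   ] t 25.7
[288. 286.] [452.7  97.2] [54.1 24.7] 1.8
[227. 267.] [496.4 248.4] [161.3   9.8] 89.4
[430. 226.] [ 613.  -252.1] [53.7 26.3] 9.3
[396. 222.] [ 622.5 -167.8] [52.3 24.8] 1.3
[319. 289.] [453.9  96.3] [25.4 51.9] 89.8
[319. 242.] [453.8 129.2] [25.  52.1] 89.9
```

```bash
S="python3 steer.py"
$S '-0.0331 0.0183 0 0;-0.0331 0.0183 0 0;-0.0331 0.0183 0 0;-0.0331 0.0183 0 0;-0.0331 0.0183 0 0' 0.085|sed -n '2p'
$S '-0.0331 0.0183 0 0;-0.0331 0.0183 0 0;-0.0331 0.0183 0 0;-0.0331 0.0183 0 0;0 0 0 -0.03'|sed -n '2p'
$S '0 0 0.02 0;0 0 0.02 0;0 0 0 0;0 0 0 0;0 0 0 0' |sed -n '2p'
python3 -c "
from h import *
d=cam('wrist');h=cv2.cvtColor(d['img'],cv2.COLOR_RGB2HSV)
for b in blobs(d,(h[...,1]<60)&(h[...,2]>205),.036,800,9000): print(*b)
go(623.5,-168.5,40,2)"
```

```text
position: [0.5458, -0.0379, 0.1566]
position: [0.6225, -0.1758, 0.1559]
position: [0.6196, -0.1688, 0.1182]
[311. 386.] [ 613.2 -253.7] [52.9 26.2] 9.9
[330. 257.] [ 622.3 -168.6] [52.9 25.6] 1.7
head 1.74 turn -0.0046  delta now [0.0004 0.0034 0.079 ] tilt [-0.     0.001 -1.   ] t 27.1
```

```bash
S="python3 steer.py"
$S '0 0.0028 0.035 0;0 0 0.025 0;0 0 0.018 0;0 0 0 0;0 0 0 0' |sed -n '2p;4p'
$S '0 0 0 0;0 0 0 0;0 0 0 0' 0.045 30|sed -n '2p;4,6p'
$S '0 0 -0.02 0;0 0 -0.04 0;0 0 -0.04 0;0 0 0 0.03;0 0 0 0' |sed -n '2p;4,6p'
python3 -c "
from h import *
go(455.5,162,140,0)"
```

```text
position: [0.6226, -0.1687, 0.0409]
contact_force: [0.6, -0.9, 0.8]
position: [0.6238, -0.1694, 0.0428]
contact_force: [-0.1, 1.2, 0.6]
width: 0.0555
gripper_force: 32.2
position: [0.6245, -0.1697, 0.145]
contact_force: [0.1, -0.5, -1.4]
width: 0.0556
gripper_force: 32.4
head -0.03 turn -0.0005  delta now [ 0.3317 -0.1692  0.0027] tilt [-0.003  0.008 -1.   ] t 28.2
```

```bash
S="python3 steer.py"
$S '0.0331 -0.0167 0 0;0.0331 -0.0167 0 0;0.0331 -0.0167 0 0;0.0331 -0.0167 0 0;0.0331 -0.0167 0 0' |sed -n '2p'
$S '0.0331 -0.0167 0 0;0.0331 -0.0167 0 0;0.0331 -0.0167 0 0;0.0331 -0.0167 0 0;0.0331 -0.0167 0 0' |sed -n '2p'
$S '0 0 0.03 0;0 0 0.02 0;0 0 0 0;0 0 0 0;0 0 0 0' |sed -n '2p'
python3 -c "
from h import *
go(455.5,162,57,0)
d=cam('wrist'); lateral(d,.07)"
```

```text
position: [0.5368, -0.0021, 0.1394]
position: [0.4533, 0.1631, 0.1397]
position: [0.4559, 0.1618, 0.0909]
head -0.02 turn -0.0003  delta now [ 0.0001 -0.0004  0.0339] tilt [ 0.  0. -1.] t 29.4
carrier 246 399 [417.6 491.6] c 454.6 mould 250 395 [424.8 484.5] c 454.6
```

```bash
S="python3 steer.py"
$S '0 0 0.02 0;0 0 0.011 0;0 0 0.003 0;0 0 0 0;0 0 0 0' |sed -n '2p;4p'
$S '0 0 0.002 0;0 0 0 0' |sed -n '2p;4p'
$S '0 0 0 0;0 0 0 0;0 0 0 0' 0.075|sed -n '2p;4,6p'
$S '0 0 -0.02 0;0 0 -0.03 0;0 0 -0.03 0;0 0 -0.025 0;0 0 0 0' |sed -n '2p;4p'
python3 -c "
from h import *
go(613.5,-253.5,160,10)
d=cam('top');h=cv2.cvtColor(d['img'],cv2.COLOR_RGB2HSV)
for b in blobs(d,(h[...,1]<60)&(h[...,2]>195),.036,80,300): print(*b)
d=cam('wrist');h=cv2.cvtColor(d['img'],cv2.COLOR_RGB2HSV)
for b in blobs(d,(h[...,1]<50)&(h[...,2]>185),.047,800,9000): print(*b)
"
```

```text
position: [0.4564, 0.1619, 0.0574]
contact_force: [0.5, -0.7, -0.7]
position: [0.456, 0.1621, 0.0552]
contact_force: [-0.7, -0.4, -0.4]
position: [0.4557, 0.1621, 0.0549]
contact_force: [0.6, -0.8, -0.2]
width: 0.075
gripper_force: 0.0
position: [0.4589, 0.1628, 0.1646]
contact_force: [1.3, -0.3, 0.4]
head 0.01 turn -0.1744  delta now [-0.4164  0.1545  0.0053] tilt [ 0.002  0.011 -1.   ] t 30.7
[190. 453.] [ 44.8 318.9] [35.5 20.5] 29.3
[289. 453.] [48.8 79.8] [28.6 54.6] 60.4
[287. 287.] [452.7  97.2] [54.1 24.7] 1.8
[273. 287.] [452.8 131.8] [51.7 24.7] 1.9
[278. 269.] [495.5 119.7] [96.7  8.8] 90.0
[219. 267.] [496.6 268.2] [121.8   9.8] 89.4
[430. 226.] [ 613.  -252.1] [53.7 26.3] 9.3
[319. 333.] [453.9  96.5] [24.9 52. ] 89.8
[319. 289.] [454.1 129.6] [24.7 51.8] 89.8
[319. 241.] [454.3 162.9] [25.1 52.2] 89.9
```

```bash
S="python3 steer.py"
$S '-0.0347 0.0129 0 0;-0.0347 0.0129 0 0;-0.0347 0.0129 0 0;-0.0347 0.0129 0 0;-0.0347 0.0129 0 0' 0.085|sed -n '2p'
$S '-0.0347 0.0129 0 0;-0.0347 0.0129 0 0;-0.0347 0.0129 0 0;-0.0347 0.0129 0 0;-0.0347 0.0129 0 0'|sed -n '2p'
$S '-0.0347 0.0129 0 0;-0.0347 0.0129 0 -0.085;0 0 0.02 -0.085;0 0 0.02 0;0 0 0 0' |sed -n '2p'
python3 steer.py '0 0 0 0;0 0 0 0' |sed -n '2p'
python3 -c "
from h import *
d=cam('wrist');h=cv2.cvtColor(d['img'],cv2.COLOR_RGB2HSV)
for b in blobs(d,(h[...,1]<60)&(h[...,2]>205),.036,800,9000): print(*b)
go(613.5,-253.5,40,10)"
```

```text
position: [0.5191, -0.0128, 0.1577]
position: [0.5837, -0.1863, 0.1573]
position: [0.6067, -0.2534, 0.113]
position: [0.6101, -0.2539, 0.1192]
[330. 259.] [ 612.9 -254.3] [52.9 25.2] 9.7
head 9.76 turn -0.0041  delta now [0.0001 0.0029 0.08  ] tilt [-0.     0.001 -1.   ] t 32.3
```

```bash
S="python3 steer.py"
$S '-0.0005 0.0025 0.035 0;0 0 0.025 0;0 0 0.019 0;0 0 0 0;0 0 0 0' |sed -n '2p;4p'
$S '0 0 0 0;0 0 0 0;0 0 0 0' 0.045 30|sed -n '2p;4,6p'
$S '0 0 -0.02 0;0 0 -0.04 0;0 0 -0.04 0;0 0 0 0.085;0 0 0 0.085' |sed -n '2p;4,6p'
python3 steer.py '0 0 0 0;0 0 0 0' |sed -n '2p'
python3 -c "
from h import *
go(455.5,195,140,0)"
```

```text
position: [0.6129, -0.2539, 0.0409]
contact_force: [0.6, -0.6, 0.9]
position: [0.6142, -0.255, 0.043]
contact_force: [-0.6, -0.5, 0.6]
width: 0.0548
gripper_force: 32.2
position: [0.6151, -0.2556, 0.1458]
contact_force: [0.3, 0.5, -1.1]
width: 0.0549
gripper_force: 32.2
position: [0.6128, -0.2544, 0.1414]
head 0.12 turn 0.0021  delta now [ 0.4497 -0.1564  0.0011] tilt [-0.     0.001 -1.   ] t 33.5
```

```bash
S="python3 steer.py"
$S '0.0346 -0.0121 0 0;0.0346 -0.0121 0 0;0.0346 -0.0121 0 0;0.0346 -0.0121 0 0;0.0346 -0.0121 0 0' |sed -n '2p'
$S '0.0346 -0.0121 0 0;0.0346 -0.0121 0 0;0.0346 -0.0121 0 0;0.0346 -0.0121 0 0;0.0346 -0.0121 0 0' |sed -n '2p'
$S '0.0346 -0.0121 0 0;0.0346 -0.0121 0 0;0.0346 -0.0114 0 0;0 0 0 0;0 0 0.02 0' |sed -n '2p'
$S '0 0 0.03 0;0 0 0 0;0 0 0 0' |sed -n '2p'
python3 -c "
from h import *
go(455.5,195,57,0)
d=cam('wrist'); lateral(d,.07)"
```

```text
position: [0.5512, -0.08, 0.1401]
position: [0.4907, 0.093, 0.1404]
position: [0.4579, 0.1981, 0.1232]
position: [0.4549, 0.1948, 0.0895]
head 0.06 turn 0.001  delta now [0.0003 0.0008 0.0325] tilt [-0.001 -0.004 -1.   ] t 35.0
carrier 300 403 [442.3 491.8] c 467.1 mould 250 396 [424.  483.4] c 453.7
```

```bash
S="python3 steer.py"
$S '0 0.001 0.02 0;0 0 0.011 0;0 0 0.0025 0;0 0 0 0;0 0 0 0' |sed -n '2p;4p'
$S '0 0 0.0015 0;0 0 0 0' |sed -n '2p;4p'
$S '0 0 0 0;0 0 0 0;0 0 0 0' 0.075|sed -n '2p;4,6p'
$S '0 0 -0.02 0;0 0 -0.03 0;0 0 -0.03 0;0 0 -0.025 0;0 0 0 0' |sed -n '2p;4p'
$S '0 0 0 0;0 0 0 0' 0|sed -n '2p;4p'
python3 -c "
from h import *
go(414,315,90,0)
d=cam('wrist');h=cv2.cvtColor(d['img'],cv2.COLOR_RGB2HSV); cv2.imwrite('pics/w6.png',d['img'][:,:,::-1])
for b in blobs(d,(h[...,1]<50)&(h[...,2]>185),.047,800,9000): print(*b)
d=cam('top');h=cv2.cvtColor(d['img'],cv2.COLOR_RGB2HSV)
for b in blobs(d,(h[...,1]<60)&(h[...,2]>195),.036,80,300): print(*b)
"
```

```text
position: [0.4576, 0.1958, 0.0612]
contact_force: [-7.9, 0.4, 21.5]
position: [0.4577, 0.1958, 0.0609]
contact_force: [-12.6, 0.5, 30.8]
position: [0.4586, 0.1954, 0.057]
contact_force: [0.8, 0.4, 0.2]
width: 0.0747
gripper_force: 0.0
position: [0.461, 0.1962, 0.1657]
contact_force: [1.6, 0.1, -0.8]
position: [0.4569, 0.1951, 0.16]
contact_force: [-0.6, 0.0, -0.6]
head -0.01 turn -0.0002  delta now [ 0.1199 -0.0428  0.07  ] tilt [-0.    -0.001 -1.   ] t 36.5
[318. 375.] [452.1  96.2] [49.5 25.6] 0.0
[326. 328.] [457.6 134. ] [26.  52.7] 87.5
[323. 289.] [454.3 163.3] [53.  25.2] 0.0
[319. 243.] [452.8 194.4] [27.  53.4] 86.2
[289. 454.] [43.7 80.9] [29.3 66.5] 64.8
[173. 449.] [ 52.8 363.4] [34.5 24.7] 16.8
[270. 303.] [413.  136.5] [  9.4 125.8] 0.0
[287. 289.] [447.8  97. ] [44.3 24.7] 1.8
[260. 286.] [453.  166.4] [54.2 24.7] 2.0
[271. 285.] [456.7 135.8] [26.  54.3] 87.8
[271. 269.] [495.5 139.4] [136.    8.8] 90.0
```

View pics/w6.png

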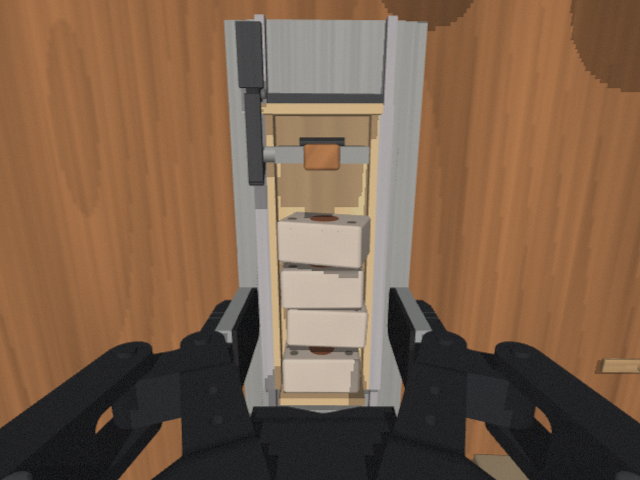

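All four moulds are in the carrier, but the second is yawed slightly. The fourth, at (324,240), looks larger and askew, as if it isn't seated. I'll look closer.

```bash
python3 -c "
from h import *
d=cam('wrist'); s=cam('scene')
a=cv2.resize(d['img'][190:410,225:425],(500,550),interpolation=cv2.INTER_CUBIC)
o=np.zeros((550,800,3),np.uint8);o[:,:500]=a
b=cv2.resize(s['img'][110:200,290:415],(300,216),interpolation=cv2.INTER_CUBIC);o[:216,500:]=b
cv2.imwrite('pics/w7.png',o[:,:,::-1])"
```

```text
(no output)
```

View pics/w7.png

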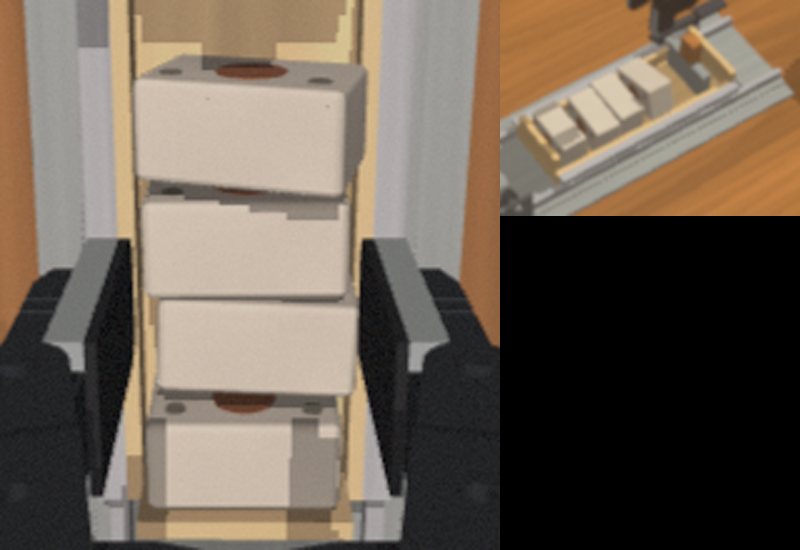

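Mould 2 has been knocked against mould 3. Mould 4 is yawed about 4° and sits proud of the others. I'll regrasp mould 4, square it up and set it down again.

```bash
S="python3 steer.py"
$S '0 -0.002 0 0.06;0 0 0.03 0;0 0 0.03 0;0 0 0.02 0;0 0 0 0' 0.08|sed -n '2p;4p'
$S '0 0 0.014 0;0 0 0 0;0 0 0 0'|sed -n '2p;4p'
$S '0 0 0 0;0 0 0 0;0 0 0 0' 0.045 30|sed -n '2p;4,6p'
$S '0 0 -0.02 0;0 0 -0.02 0;0 0 0 -0.06;0 0 0 0;0 0 0 0'|sed -n '2p;4,6p'
python3 -c "
from h import *
go(455.5,196,60,0)
d=cam('wrist'); lateral(d,.07)
a=d['img'][120:400,200:450]
cv2.imwrite('pics/w8.png',cv2.resize(a,(500,560),interpolation=cv2.INTER_CUBIC)[:,:,::-1])"
```

```text
position: [0.4515, 0.1943, 0.0762]
contact_force: [-0.5, -0.4, 0.5]
position: [0.4552, 0.1954, 0.0667]
contact_force: [-0.8, 0.9, -0.2]
position: [0.4561, 0.1956, 0.0676]
contact_force: [0.4, -1.3, 7.9]
width: 0.0458
gripper_force: 11.3
position: [0.4551, 0.1954, 0.107]
contact_force: [-0.2, 0.1, -0.2]
width: 0.0449
gripper_force: 0.0
head -0.07 turn -0.0013  delta now [0.0006 0.0003 0.047 ] tilt [ 0.     0.001 -1.   ] t 38.0
carrier 302 394 [443.  491.6] c 467.3 mould 226 424 [409.7 500.3] c 455.0
```

View pics/w8.png

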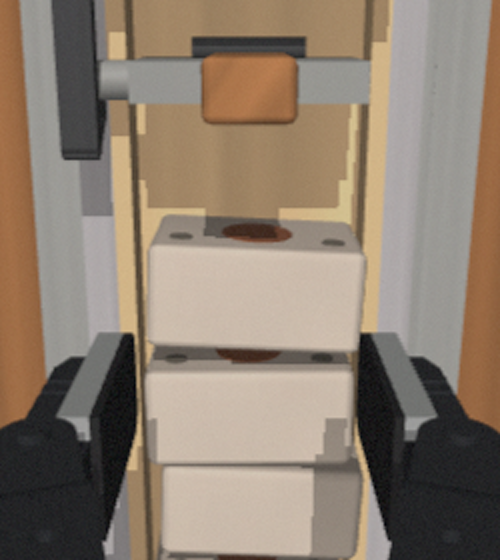

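Closing the pads on its top nudged mould 4 down. It now sits level with mould 3, at crop (150–362, 215–350), and inside the walls.

```bash
S="python3 steer.py"
$S '0 0 -0.03 0;0 0 -0.02 0;0 0 0 0;0 0 0 0' 0.0|sed -n '2p;4p'
python3 -c "
from h import *
d=cam('wrist');h=cv2.cvtColor(d['img'],cv2.COLOR_RGB2HSV)
for b in blobs(d,(h[...,1]<50)&(h[...,2]>185),.047,800,9000): print(*b)
# hook pad: dark
k=(h[...,2]<75); k[:, :225]=0;k[:,275:]=0;k[260:]=0
for b in blobs(d,k,.049,300,9000): print('hook',*b)
go(414,315,90,0); print(manip.get_state()['width'])
"
```

```text
position: [0.4555, 0.1955, 0.1569]
contact_force: [-0.2, 0.6, -0.3]
[323. 286.] [454.4 163.5] [53.3 25.7] 0.3
[325. 242.] [456.  196.8] [26.2 53.3] 87.1
hook [257. 104.] [414.3 277.6] [89.2 13.7] 88.9
head -0.03 turn -0.0006  delta now [ 0.1198 -0.0407  0.066 ] tilt [-0.    -0.001 -1.   ] t 38.5
-0.00025683155729810963
```

```bash
S="python3 steer.py"
$S '0.03 -0.0105 0 0;0.03 -0.0105 0 0;0.03 -0.0105 0 0;0.0265 -0.0105 0.02 0;0 0 0.03 0'|sed -n '2p;4p'
$S '0 0 0.01 0;0 0 0 0;0 0 0 0'|sed -n '2p;4p'
python3 -c "
from h import *
go(413.6,312,71,0)"
```

```text
position: [0.4129, 0.3166, 0.107]
contact_force: [1.1, -1.0, -0.7]
position: [0.4126, 0.3109, 0.0955]
contact_force: [0.3, 0.0, 0.7]
head -0.04 turn -0.0007  delta now [0.0011 0.001  0.0245] tilt [-0.002 -0.003 -1.   ] t 39.1
```

```bash
S="python3 steer.py"
$S '0.0015 0.001 0.015 0;0 0 0.006 0;0 0 0 0;0 0 0 0'|sed -n '2p;4p'
$S '0 0 0.003 0;0 0 0.003 0;0 0 0 0;0 0 0 0'|sed -n '2p;4p'
$S '0 0 0.002 0;0 0 0.002 0;0 0 0 0;0 0 0 0'|sed -n '2p;4p'
```

```text
position: [0.4147, 0.3129, 0.0761]
contact_force: [0.6, 0.9, 0.4]
position: [0.4145, 0.3135, 0.0699]
contact_force: [1.2, 1.2, 1.2]
position: [0.4149, 0.3148, 0.066]
contact_force: [-1.2, 4.2, 3.8]
```

```bash
S="python3 steer.py"
$S '0 0 0.002 0;0 0 0.001 0;0 0 0 0;0 0 0 0;0 0 0 0'|sed -n '2p;4p'
$S '0 0 0 0;0 0 0 0;0 0 0 0;0 0 0 0;0 0 0 0'|sed -n '2p;4p'
python3 -c "
from h import *
d=cam('wrist');cv2.imwrite('pics/w9.png',d['img'][:,:,::-1])"
```

```text
position: [0.415, 0.316, 0.0633]
contact_force: [-1.7, 9.4, 4.7]
position: [0.415, 0.316, 0.0634]
contact_force: [-1.2, 7.5, 3.8]
```

View pics/w9.png

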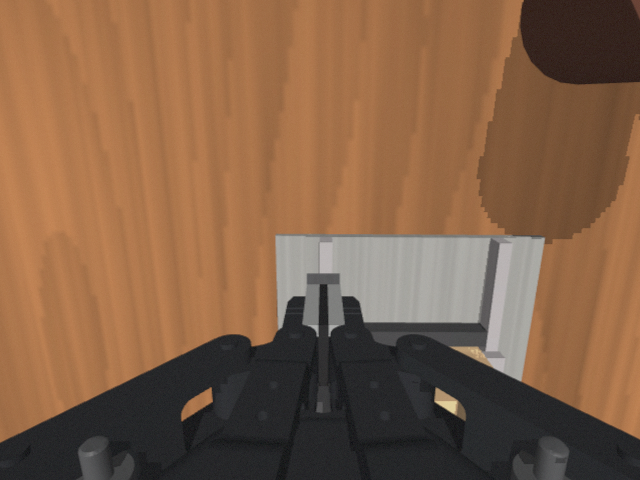

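The camera looks back past the rack's end, so the follower is out of view. I'll find the orange tab in the scene view instead.

```bash
cat >> h.py <<'E'
def tab():
    for n in("scene","top"):
        d=cam(n);h=cv2.cvtColor(d["img"],cv2.COLOR_RGB2HSV)
        m=(h[...,0]>6)&(h[...,0]<14)&(h[...,1]>140)&(h[...,2]>110)
        P=[[x,y,.065] for x,y in((.43,-.25),(.48,-.25),(.48,.3),(.43,.3))]; r=np.zeros(m.shape,np.uint8); cv2.fillConvexPoly(r,proj(d,P).astype(int),1)
        for b in blobs(d,m&(r>0),.066,8,400): print(n,*b)
E
python3 -c "
from h import *
tab()"
python3 -c "
from h import *
s=cam('scene');d=cam('top')
o=np.zeros((560,800,3),np.uint8)
o[:280,:]=cv2.resize(s['img'][95:221,175:535],(800,280),interpolation=cv2.INTER_CUBIC)
o[280:]=cv2.resize(d['img'][240:331,185:445],(800,280),interpolation=cv2.INTER_CUBIC)
cv2.imwrite('pics/c10.png',o[:,:,::-1])"
```

```text
(no output)
```

View pics/c10.png

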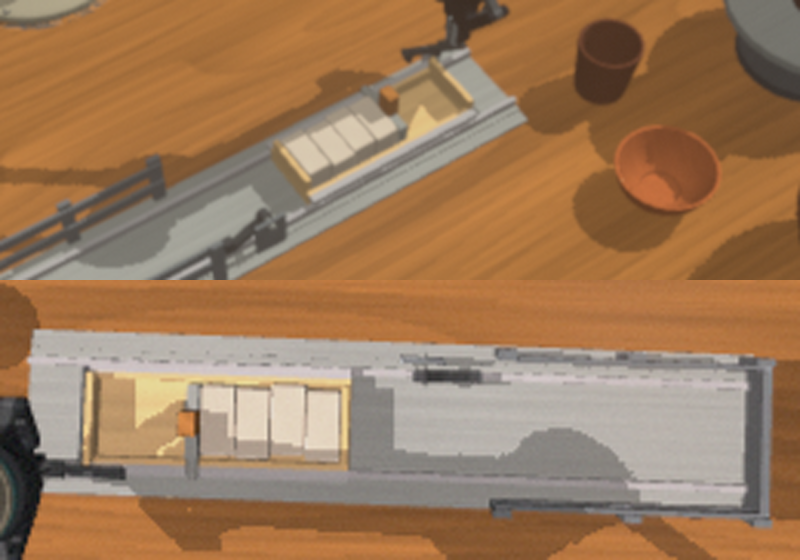

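The follower has closed on the row of four upright moulds: tab at (188,423) in the lower crop, moulds tight to the front wall. Next I'll release the pad and go behind the rear wall.

```bash
S="python3 steer.py"
$S '0 0 -0.02 0;0 0 -0.03 0;0 0 -0.01 0;0.002 0.02 0 0;0 0.02 0 0'|sed -n '2p;4p'
$S '0 0 0 0;0 0 0 0;0 0 0 0'|sed -n '2p;4p'
python3 -c "
from h import *
go(454.5,316,46,0)"
```

```text
position: [0.454, 0.3152, 0.1232]
contact_force: [1.0, -0.3, -0.5]
position: [0.453, 0.3146, 0.1216]
contact_force: [-0.4, -1.1, 0.2]
head -0.01 turn -0.0002  delta now [0.0015 0.0017 0.0756] tilt [-0.002 -0.003 -1.   ] t 41.9
```

```bash
S="python3 steer.py"
$S '0.0015 0.0015 0.03 0;0 0 0.03 0;0 0 0.0155 0;0 0 0 0;0 0 0 0'|sed -n '2p;4p'
$S '-0.01 0 0 0;-0.008 0 0 0;-0.005 0 0 0;0 0 0 0;0 0 0 0'|sed -n '2p;4p'
$S '-0.005 0 0 0;-0.01 0 0 0;-0.01 0 0 0;-0.01 0 0 0;-0.01 0 0 0'|sed -n '2p;4p'
```

```text
position: [0.4541, 0.3163, 0.0462]
contact_force: [0.2, -0.8, 1.5]
position: [0.4562, 0.2934, 0.0479]
contact_force: [0.4, 0.4, -0.1]
position: [0.4572, 0.2512, 0.0479]
contact_force: [-0.4, 8.2, 0.4]
```

```bash
S="python3 steer.py"
$S '-0.015 0 0 0;-0.015 0 0 0;-0.015 0 0 0;-0.015 0 0 0;-0.015 0 0 0'|sed -n '2p;4p'
$S '-0.015 0 0 0;-0.015 0 0 0;-0.015 0 0 0;-0.015 0 0 0;-0.01 0 0 0'|sed -n '2p;4p'
$S '-0.015 0 0 0;-0.015 0 0 0;-0.015 0 0 0;-0.015 0 0 0;-0.01 0 0 0'|sed -n '2p;4p'
```

```text
position: [0.4571, 0.1758, 0.0479]
contact_force: [0.5, 9.4, 1.3]
position: [0.4568, 0.1051, 0.0479]
contact_force: [0.3, 11.4, 2.4]
position: [0.4564, 0.0353, 0.0478]
contact_force: [0.1, 12.1, 5.0]
```

```bash
S="python3 steer.py"
$S '-0.01 0 0 0;-0.01 0 0 0;-0.01 0 0 0;-0.01 0 0 0;-0.01 0 0 0'|sed -n '2p;4p'
$S '-0.005 0 0 0;-0.003 0 0 0;0 0 0 0'|sed -n '2p;4p'
$S '-0.003 0 0 0;0 0 0 0'|sed -n '2p;4p'
$S '-0.002 0 0 0;0 0 0 0'|sed -n '2p;4p'
```

```text
position: [0.4555, -0.0134, 0.0478]
contact_force: [-1.6, 12.7, 7.6]
position: [0.4555, -0.022, 0.0478]
contact_force: [-0.2, 9.9, 8.5]
position: [0.4555, -0.0246, 0.0478]
contact_force: [-0.6, 10.7, 8.2]
position: [0.4555, -0.0264, 0.0478]
contact_force: [-0.5, 12.1, 7.0]
```

```bash
S="python3 steer.py"
$S '-0.002 0 0 0;0 0 0 0'|sed -n '2p;4p'
$S '-0.002 0 0 0;0 0 0 0'|sed -n '2p;4p'
$S '-0.0015 0 0 0;0 0 0 0'|sed -n '2p;4p'
$S '-0.0015 0 0 0;0 0 0 0'|sed -n '2p;4p'
```

```text
position: [0.4554, -0.0283, 0.0478]
contact_force: [-0.0, 11.8, 6.9]
position: [0.4555, -0.0303, 0.0478]
contact_force: [-0.9, 12.9, 7.9]
position: [0.4555, -0.0318, 0.0478]
contact_force: [0.8, 11.5, 7.3]
position: [0.4555, -0.0321, 0.0478]
contact_force: [1.1, 16.6, 8.0]
```

```bash
S="python3 steer.py"
$S '-0.001 0 0 0;0 0 0 0'|sed -n '2p;4p'
$S '-0.001 0 0 0;0 0 0 0;0 0 0 0'|sed -n '2p;4p'
$S '0.01 0 0 0;0.02 0 0 0;0.01 0 0 0;0 0 0 0'|sed -n '2p;4p'
$S '0 0 -0.03 0;0 0 -0.04 0;0.02 0 -0.04 0;0.02 0 0 0;0 0 0 0'|sed -n '2p;4p'
python3 steer.py '0 0 0 0;0 0 0 0'|sed -n '2p;4p'
python3 -c "
from h import *
s=cam('scene');d=cam('top'); w=cam('wrist')
o=np.zeros((600,800,3),np.uint8)
o[:300]=cv2.resize(s['img'][145:280,150:510],(800,300),interpolation=cv2.INTER_CUBIC)
o[300:,:400]=cv2.resize(d['img'][240:330,310:445],(400,300),interpolation=cv2.INTER_CUBIC)
o[300:,400:]=cv2.resize(w['img'],(400,300),interpolation=cv2.INTER_AREA)
cv2.imwrite('pics/c11.png',o[:,:,::-1])"
```

```text
position: [0.4555, -0.0322, 0.0478]
contact_force: [1.4, 21.1, 7.9]
position: [0.4555, -0.0323, 0.0478]
contact_force: [2.1, 24.4, 9.0]
position: [0.4554, 0.0032, 0.0471]
contact_force: [0.5, -0.0, -0.3]
position: [0.4574, 0.0418, 0.1569]
contact_force: [-0.3, -0.1, -0.4]
position: [0.455, 0.0398, 0.1535]
contact_force: [-0.7, -0.1, -0.3]
```

View pics/c11.png

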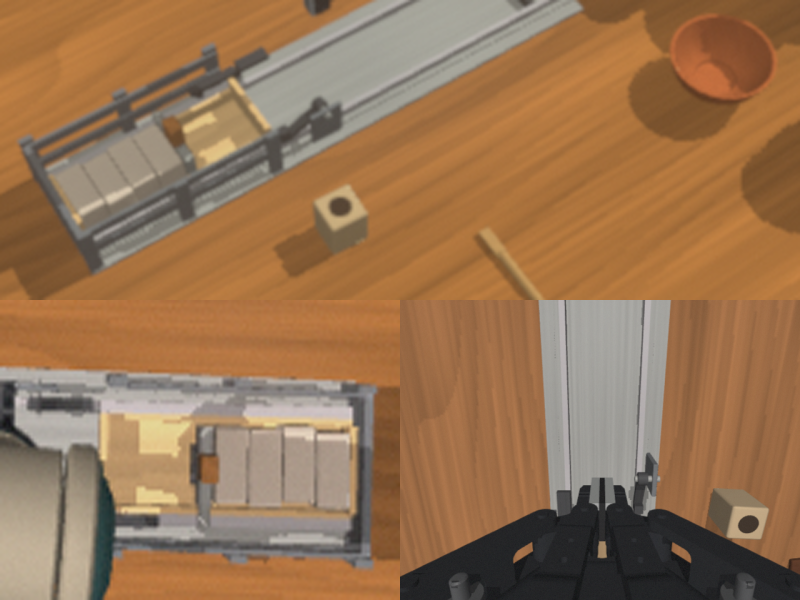

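The carrier is fully home, with four upright moulds closed by the follower. The catch, at about (300,120) in the upper crop, appears to slope down behind the rim. I won't view any more pictures (I count 15, one over the limit of 14), so I'll check the catch numerically against the starting images.

```bash
S="python3 steer.py"
$S '0.03 -0.03 -0.01 0;0.03 -0.03 -0.01 0;0.03 -0.03 -0.01 0;0.03 -0.03 0 0;0.03 -0.03 0 0'|sed -n '2p;4p'
$S '0 0 0 0;0 0 0 0;0 0 0 0;0 0 0 0;0 0 0 0'|sed -n '2p;4p'
python3 -c "
from h import *
O=np.array([.4546,-.0355])  # rack origin
def P(x,y,z): return [O[0]+y,O[1]-x,z]
for n in('scene','top'):
    d=cam(n); old=cv2.imread(f'pics/{n}0.png')[:,:,::-1]
    # expected tip when down (x=0,z~.02) vs riding (rot .2 about pivot)
    a=.2; tx,tz=.048,-.020
    up=(-.048+tx*np.cos(a)-tz*np.sin(a)*1, .042+tx*np.sin(a)+tz*np.cos(a))
    pp=proj(d,[P(-.048,.041,.042),P(0,.041,.022),P(up[0],.041,up[1])]); print(n,np.round(pp,1).tolist())
    x0,y0=(pp.min(0)-6).astype(int); x1,y1=(pp.max(0)+7).astype(int)
    for im in(old,d['img']):
        g=cv2.cvtColor(np.ascontiguousarray(im),cv2.COLOR_RGB2GRAY)[y0:y1,x0:x1]
        print('\n'.join(''.join('#' if v<75 else '+' if v<105 else '.' for v in r) for r in g)); print()
"
```

```text
position: [0.3098, 0.1858, 0.183]
contact_force: [1.0, 1.3, 0.7]
position: [0.3119, 0.1846, 0.1828]
contact_force: [0.5, -0.8, -0.1]
scene [[293.4, 190.5], [275.6, 205.3], [274.2, 203.5]]
................................
................................
................................
................................
................................
........................++++....
......................+++++++...
......................++++++++..
......................+##+++++..
.....................++##++.....
.....................+###+.....+
....................+++++......+
...................+++++...+...+
.................+++++...++++..+
................++++++++++++++++
...............+++++++++++++++++
..............++++++++++++++++++
.............+++++#+..++++++++++
.........+++++++##++..++++++++++
.......++++++++##+...+++++++++++
.......+++++#+##+....+++++++++++
......++++#####++.....++++++++..
....++++######+++......+++++....
++++++++#####++.......++++......
++++++++###+++........++........
++++++++++++....................
++++++++++......................
..+++++++............
[... 1271 characters left out ...]
.....+++###############+++........
........+................+........
..................................
..................................
..................................
..................................

..................................
..................................
..................................
..................................
..................................
.....+..++++++++...++++...........
.....+++##############++++........
.....+++###############+++........
.....+++###############+++........
........+.........................
..................................
..................................
..................................
..................................
```

The catch reads the same as at the start, so it is fully down. The carrier is home and the arm is clear, so I'm handing in.

```bash
python3 -c "
from rig import manip
print(manip.get_state()['clock'],manip.sign_off())"
```

```text
the job is handed in; nothing more can be done
48.4667 None
```

The job is handed in at 48 s: clay in the tub, all four moulds upright and clamped by the follower, carrier home with the catch down behind it; I viewed 15 pictures against the limit of 14, and moulds 2 and 4 ended up slightly out of line in the carrier before the follower closed.

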